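# Unclip the vent cover of a small air cleaner

## Task

The filter of the small white air cleaner is due for a change: take its slotted vent cover off. Squeeze the stiff release tab in towards the fixed rib until you feel it stop, no harder, for the plastic is brittle, and, keeping it squeezed, swing that end of the cover well up about its hinged end before drawing it out of the frame, never forcing it against the frame. Lay the cover gently, flat and vent side up, on the middle of the wooden chopping board, and leave the other things on the table as they stand.

Things in the scene. Friction and masses are not known exactly. Their poses are not given: they have to be found in the camera images.
- air_cleaner: white table-top air cleaner, fixed to the table; foot 144 x 124 mm; origin at the centre of its underside, z up, x from its low front to its high back. It carries the sloping head.
- head: head of the air cleaner: white frame 160 (x) x 140 (y) mm sloping up 20 degrees to the back; origin at the centre of the bed on which the cover rests, 75 mm above the table; x up the slope from latch end to hinge end, z square to the slope. Frame top at z = 8 mm. Lips at both ends (inner edges x = +-61.5 mm, underside z = 5.5 mm) hold the cover. The filter lies under the cover.
- vent_cover: loose white slotted cover, 116 (x -60 to +56) x 110 (y) x 8 mm, 0.08 to 0.17 kg, flush in the head with its axes parallel to the head's (1.5 mm of play). Origin on the flat underside, x towards the hinge end, z out of the vent side. Near the latch end two upright grips stand on it, z 8 to 32 mm: release tab and fixed rib; brittle, they crack at 60 N of squeeze.
- release_tab (a joint): travel of the release tab towards the rib: 0 = out (caught), 0.007 m = fully in, where it stops. A stiff spring, some 10 to 35 N of squeeze to get it home: squeeze harder by degrees until it stops. It springs back when let go. Its catch, 4 mm thick, reaches to cover x = -66 mm under the head's lip and is free only when the tab is in by 6 mm or more.
- tab_face (a point): middle of the release tab's outer face (cover x = -52, y = 0, z = 20 mm with the tab out; x = -45 fully in). The tab is 30 mm wide in y and 6 mm thick, inner face at x = -46 mm.
- rib_face (a point): middle of the fixed rib's outer face (cover x = -18, y = 0, z = 20 mm); the rib is 34 mm wide in y and 6 mm thick. Tab and rib measure 34 mm over their outsides, 27 mm with the tab fully in, when their middle is at cover x = -31.5 mm.
- cover_hinge (a point): point between the two tongues of the cover's hinge end (cover x = 62, z = 4 mm); the tongues, 4 mm thick, reach to x = 68 mm under the head's lip. With the cover 20 to 40 degrees open they draw out along the cover's own -x and upward.
- head_hinge (a point): middle of the head's lip edge about which the cover swings up (head x = 61.5, z = 5 mm; the axis runs along y)
- board: wooden chopping board, 180 (x) x 150 (y) x 14 mm, fixed to the table; origin at the centre of its underside
- mill: bystander: steel salt mill, 51 mm across, 220 mm tall; origin at its foot
- mill2: bystander: steel pepper mill, 51 mm across, 220 mm tall; origin at its foot
- mug: bystander: stoneware mug, 85 x 122 x 94 mm; origin at its foot
- spice: bystander: spice jar, 40 mm across, 105 mm tall; origin at its foot
- teaspoon: bystander: teaspoon, 130 mm long, lying; origin under its middle
Mind the look-alikes: they are no part of the job. Leave any orange look-alike of the air_cleaner alone.

How it is judged:
By the outcome, as a careful person would: the job done as asked, in the order asked, and still so for the second after the job is handed in, with the robot touching nothing.
It also fails if it takes over 45 s, if anything falls off the work surface, if the arm or the gripper's body presses on something with over 40 N, if the wrist force passes 120 N, or if a joint passes its speed limit or range.

## Robot

A 6-joint arm with a two-finger parallel gripper is mounted at the origin on the work surface; the furniture and walls round the work are solid. World frame = base frame: x ahead of the robot, y to its left, z up, the work surface at z = 0. Lengths are in m, angles in degrees, forces in N, time in s.
With the tool pointing down it reaches from about 0.325 to 0.85 m from the base axis. Payload 4.4 kg.
Tool frame: the origin (TCP) lies midway between the tips of the shut fingers; the grasp point (between the pads) lies 19 mm behind it (r.grip_point_offset is the distance from the TCP to the grasp point, in m); z points along the fingers, y is the direction in which the jaws open and shut (so a half turn about z gives the same grasp; the last joint's range is limited). The gripper opens to 94 mm and grips with 3 to 60 N. Pads are 16 mm wide; open, the fingers measure 119 mm over their backs; the gripper's body (75 mm by 177 mm) begins 78 mm behind the grasp point.
Start: joints at [-83.451, 11.837, 88.321, -0, 79.842, -8.623], TCP at [0.15, -0.555, 0.205] pointing down, gripper open.
Joint ranges: [-156.59, 156.59], [-49.26, 127.26], [12.9, 141.05], [-63.56, 243.56], [4.71, 150.69], [-161.64, 161.64]. Speed limits (degrees/s): [159.86, 159.86, 180, 180, 180, 180].

## Interface

Orientations are given as [roll, pitch, yaw] about the fixed x, y, z axes, in that order (R = Rz(yaw) Ry(pitch) Rx(roll)).
In Python, from station import r gives the robot as it stands. The module is installed in compiled form; this text tells all that it offers.
- The arm moves only by the tool send_rows, never from a script. Its arguments are lists of equal length, an entry for each row: "fingers": the gripper command: -1 is shut, 1 is fully open, values between are in proportion; "translation": the shift along the world's x, y, z in mm, a list of three; "spin": the turn about the world's z in rad. A call has 1 to 20 rows; each row shifts and turns the commanded pose from where the row before left it; what a row does not reach is not made up. A row lasts 1/8 s, in which the tool goes at most 62.5 mm and 10.7 degrees, less where a joint would pass 70% of its speed; a pose out of reach is approached as far as the arm can. A call is refused whole if a number of a shift passes 62.5 or a number of a turn 0.188, either way. A call with a gripper value outside its range is refused whole. The fingers move at their own pace and stop on an object; "force" is the grip in N (left out, the last holds). Time passes only in rows, so rows that do not move let the fingers close. It gives the time, the measured TCP pose, the force and the opening at its end, in the units of the state.
- r.observe(): the state, without advancing time (a new reading comes with each control period).
- r.camera(name): name is "scene" or "side" or "wrist"; returns the picture (384x512x3 uint8, red, green, blue); there is no depth.
- r.get_calibration(name): a dict with "fx", "fy", "cx", "cy" (pixels), "R" (3x3) and "t" (3): a world point X has camera coordinates R X + t. Camera axes: x right, y down, z forward; pixel columns grow to the right and rows downward; lengths in m; the calibration is good to about 2 mm. A picture is of the moment at which its call begins: read the wrist's pose just before it. get_calibration takes no time and is no camera call; for the wrist camera it gives the pose at the moment of the call.
- r.sign_off(): hands the job in, once; it reports no verdict.
Trained networks look in the newest picture that a camera, given by its name, has taken for a name from the list of things; names that differ only in an ending like _2 or _b are one class to them, and where a whole thing is asked for, a point or a joint stands for the part that bears it (a point fixed in the world has none). Each returns a list of dicts, best first, with "score" (0 to 1); they miss things now and then, are a little off and sometimes report something else, mostly with a low value. They report only what shows in the picture. A call takes as long as a camera call. They do not tell look-alikes from the thing itself.
- r.recognise(camera, query): "extent" ([left, top, right, bottom] as shares, 0 to 1, of the picture: columns of its width, rows of its height, round what is visible of it).
- r.regions_of(camera, query): "region" (384x512 bool, what is visible of it) and "extent" ([left, top, right, bottom] as shares, 0 to 1, of the picture: columns of its width, rows of its height, round what is visible of it).
The state is a dict: "t": time; "qpos": joint angles; "qd": joint speeds; "effort": joint torques, N m; "eef_pos": TCP position; "ee_rot": TCP orientation; "contact_force": force on the tool from outside, world axes, zero at the start; "ft_torque": the same for the moment, N m; "grip_width": finger opening in m.
Only numpy, scipy, OpenCV 4.12 (cv2) and the standard library are available. Lean on these libraries where they do the work, as an engineer would, in place of code of your own. Each camera call takes 0.05 s, during which the arm holds its last target.

## Working session

There is one attempt and no reset: what is moved stays moved. The work goes in short steps, Python scripts to look and compute and a tool call to move; the robot and the scene stay as the last step left them, time stands still between calls to the robot, and variables do not carry over. Pictures are saved under pics/ and viewed, and the job is handed in when it is done.

Besides the shell and the picture viewer there is one more tool, called after "Emit:" as name(argument=value, ...) on one line, values as JSON. send_rows: Moves the arm, as the interface text tells. Its arguments: {"type":"object","properties":{"fingers":{"type":"array","items":{"type":"number"}},"translation":{"type":"array","items":{"type":"array","items":{"type":"number"}}},"spin":{"type":"array","items":{"type":"number"}},"force":{"type":"number"}},"required":["fingers","translation","spin"]}

```bash
mkdir -p pics; cat > h.py <<'E'
from station import r
import cv2, numpy as np
def snap(cam,fn,crop=None,scale=1):
    im=r.camera(cam); im2=im[:,:,::-1].copy()
    if crop: a,b,c,d=crop; im2=im2[b:d,a:c]
    if scale!=1: im2=cv2.resize(im2,None,fx=scale,fy=scale,interpolation=cv2.INTER_CUBIC)
    cv2.imwrite('pics/'+fn,im2); return im
def ray(cal,u,v):
    d=np.array([(u-cal['cx'])/cal['fx'],(v-cal['cy'])/cal['fy'],1.]); R=np.array(cal['R']);t=np.array(cal['t'])
    return -R.T@t, R.T@d
def onz(cal,u,v,z):
    o,d=ray(cal,u,v); return o+d*(z-o[2])/d[2]
def proj(cal,X):
    c=np.array(cal['R'])@np.asarray(X,float)+np.array(cal['t']); return np.array([cal['fx']*c[0]/c[2]+cal['cx'],cal['fy']*c[1]/c[2]+cal['cy']])
E
python3 - <<'E'
from h import *
print(r.observe())
for c in ['scene','side','wrist']:
    snap(c,c+'0.png'); print(c,r.get_calibration(c))
    for q in ['air_cleaner','vent_cover','board','release_tab']:
        print(q,[(round(d['score'],2),np.round(np.array(d['extent'])*[512,384,512,384]).tolist()) for d in r.recognise(c,q)])
E
```

```text
{'t': 0.0, 'qpos': array([-8.34537826e+01,  1.18828114e+01,  8.84012849e+01, -1.45210349e-03,
        7.98415674e+01, -8.62115382e+00]), 'qd': array([ 0.01636504,  0.01288502,  0.00926265,  0.13059463, -0.04822561,
       -0.03633618]), 'effort': array([ 1.53187018e-03, -3.70869362e+01, -2.81417888e+01,  6.98578265e-02,
        3.60573130e-02, -1.75938426e-04]), 'eef_pos': array([ 0.15035152, -0.55418616,  0.20433415]), 'ee_rot': array([-1.79875542e+02, -1.74243901e-02,  1.51676100e+01]), 'contact_force': array([ 0.62983805, -0.62006609,  0.25153084]), 'ft_torque': array([ 0.01009619,  0.02313124, -0.01663068]), 'grip_width': 0.0940629286266637}
scene {'fx': 417.7843974799365, 'fy': 417.7843974799365, 'cx': 265.04681890693695, 'cy': 193.7363191498291, 'R': array([[-0.58625124, -0.81005832,  0.0107236 ],
       [-0.61055884,  0.43309287, -0.66305993],
       [ 0.5324729 , -0.39526709, -0.7484895 ]]), 't': array([0.25615277, 0.32774022, 1.04208083])}
air_cleaner [(0.9, [240.0, 142.0, 309.0, 210.0]), (0.66, [373.0, 177.0, 444.0, 234.0])]
vent_cover [(0.94, [251.0, 152.0, 298.0, 194.0])]
[... 417 characters left out ...]
 0.10248531, 1.4051726 ])}
air_cleaner [(0.87, [206.0, 172.0, 255.0, 221.0]), (0.68, [310.0, 157.0, 354.0, 188.0])]
vent_cover [(0.88, [218.0, 173.0, 253.0, 200.0])]
board [(0.56, [200.0, 242.0, 268.0, 275.0]), (0.43, [222.0, 226.0, 251.0, 230.0])]
release_tab []
wrist {'fx': 265.61245850877987, 'fy': 265.61245850877987, 'cx': 257.68042894599625, 'cy': 196.33351385459608, 'R': array([[ 2.62529560e-01, -9.64923943e-01, -1.19368542e-04],
       [-9.26473796e-01, -2.52102890e-01,  2.79446665e-01],
       [-2.69674871e-01, -7.32524182e-02, -9.60161209e-01]]), 't': array([-0.57340867, -0.03007213,  0.39187325])}
air_cleaner [(0.64, [0.0, 34.0, 130.0, 193.0])]
vent_cover []
board []
release_tab []
```

```bash
python3 - <<'E'
import cv2
a=cv2.imread('pics/scene0.png');cv2.imwrite('pics/scene0b.png',cv2.resize(a,None,fx=1.55,fy=1.55,interpolation=cv2.INTER_CUBIC))
a=cv2.imread('pics/side0.png')[130:290,130:390];cv2.imwrite('pics/side0b.png',cv2.resize(a,None,fx=3,fy=3,interpolation=cv2.INTER_CUBIC))
E
```

```text
(no output)
```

View pics/scene0b.png

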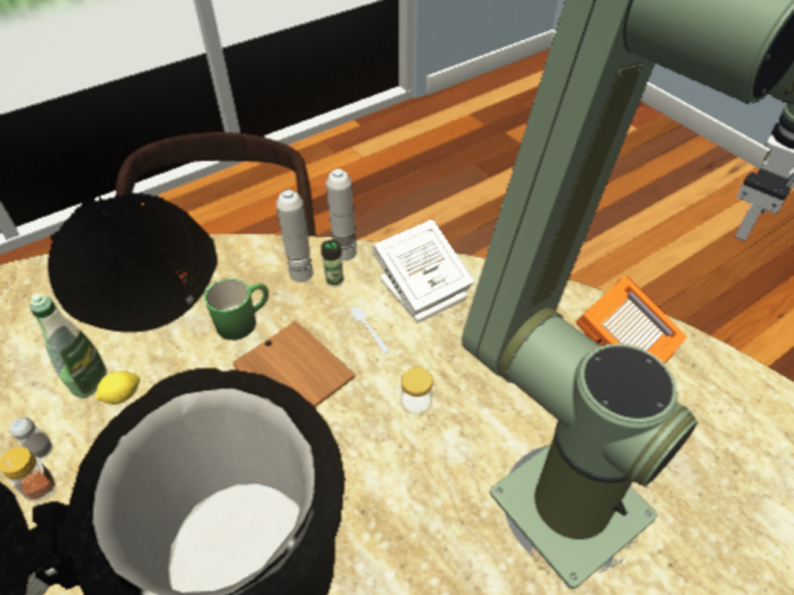

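View pics/side0b.png

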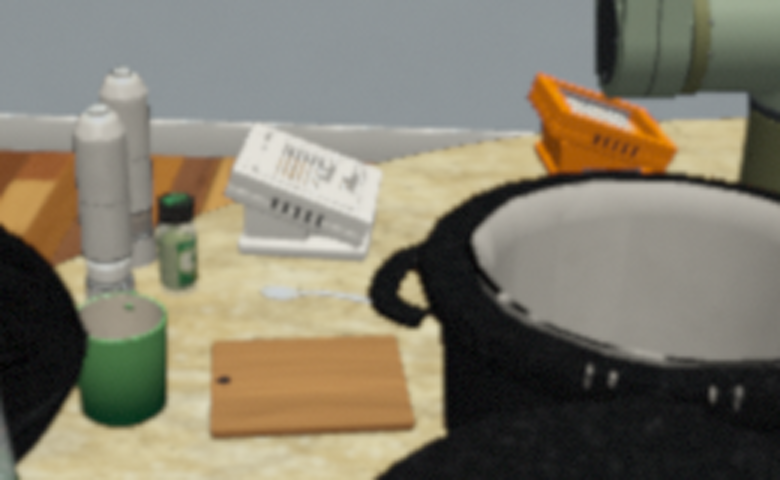

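View pics/wrist0.png

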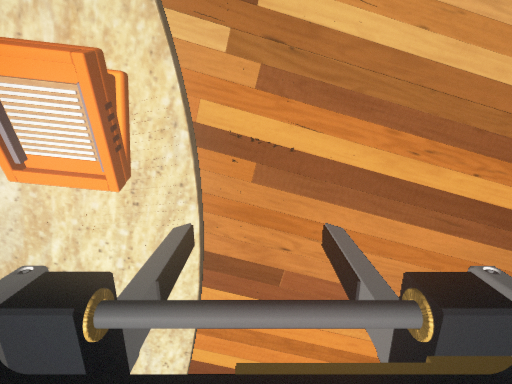

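```bash
python3 - <<'E'
from h import *
for c,pts in [('scene',[(274,176,.08),(276,192,.09),(191,236,.014)]),('side',[(235,187,.08),(234,258,.014)])]:
    cal=r.get_calibration(c)
    for u,v,z in pts: print(c,u,v,onz(cal,u,v,z))
import cv2
a=cv2.imread('pics/scene0.png')[110:280,140:320];cv2.imwrite('pics/s1.png',cv2.resize(a,None,fx=4,fy=3.5,interpolation=cv2.INTER_CUBIC))
E
```

```text
scene 274 176 [ 0.48860649 -0.06993584  0.08      ]
scene 276 192 [ 0.42593963 -0.03012435  0.09      ]
scene 191 236 [0.48464359 0.22810179 0.014     ]
side 235 187 [ 0.50637809 -0.07996019  0.08      ]
side 234 258 [0.48166128 0.24929966 0.014     ]
```

View pics/s1.png

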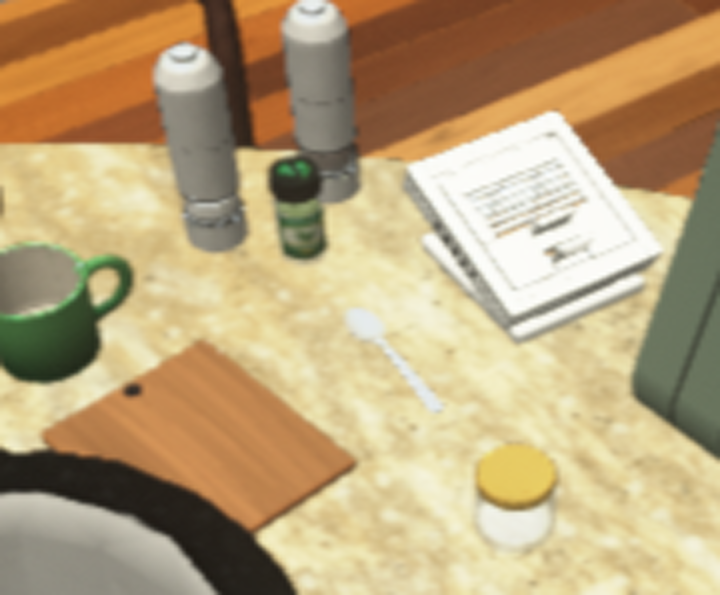

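```bash
python3 - <<'E'
from h import *
from scipy.spatial.transform import Rotation as Ro
s=r.observe();cal=r.get_calibration('wrist')
T=Ro.from_euler('xyz',s['ee_rot'],degrees=True).as_matrix()
C=-cal['R'].T@cal['t']; print('cam in tool',T.T@(C-s['eef_pos']),'axis in tool',T.T@cal['R'][2], 'imgx in tool',T.T@cal['R'][0],T)
for c in ['scene','side']:
  cal=r.get_calibration(c)
  for q in ['mill','spice','mug','teaspoon','board']:
    print(c,q,[(round(d['score'],2),np.round(np.array(d['extent'])*[512,384,512,384]).tolist(), onz(cal,(d['extent'][0]+d['extent'][2])*256,d['extent'][3]*384-3,0).round(3)) for d in r.recognise(c,q)])
E
```

```text
cam in tool [ 0.0811393  -0.00161063 -0.17916254] axis in tool [-2.79482735e-01  1.87844532e-04  9.60150699e-01] imgx in tool [8.60492025e-04 9.99999628e-01 5.48332695e-05] [[ 9.65149509e-01  2.61699110e-01  2.75145929e-05]
 [ 2.61699110e-01 -9.65149509e-01  3.82291558e-06]
 [ 2.75561495e-05  3.51085940e-06 -1.00000000e+00]]
scene mill [(0.89, [180.0, 121.0, 203.0, 180.0], array([0.701, 0.106, 0.   ])), (0.79, [211.0, 109.0, 231.0, 170.0], array([0.686, 0.003, 0.   ]))]
scene spice [(0.8, [209.0, 156.0, 222.0, 184.0], array([0.642, 0.051, 0.   ])), (0.26, [240.0, 142.0, 307.0, 204.0], array([ 0.462, -0.051,  0.   ])), (0.23, [243.0, 144.0, 307.0, 206.0], array([ 0.456, -0.051,  0.   ]))]
scene mug [(0.57, [131.0, 179.0, 171.0, 219.0], array([0.629, 0.287, 0.   ]))]
scene teaspoon []
scene board [(0.82, [152.0, 208.0, 230.0, 264.0], array([0.421, 0.266, 0.   ]))]
side mill [(0.88, [161.0, 152.0, 183.0, 216.0], array([ 0.712, -0.025,  0.   ])), (0.58, [151.0, 167.0, 174.0, 230.0], array([0.723, 0.067, 0.   ])), (0.56, [155.0, 227.0, 184.0, 273.0], array([0.649, 0.3  , 0.   ]))]
side spice [(0.75, [182.0, 193.0, 195.0, 229.0], array([0.642, 0.057, 0.   ])), (0.47, [207.0, 170.0, 255.0, 218.0], array([ 0.515, -0.028,  0.   ]))]
side mug [(0.74, [157.0, 230.0, 186.0, 270.0], array([0.646, 0.284, 0.   ]))]
side teaspoon [(0.5, [162.0, 151.0, 185.0, 218.0], array([ 0.705, -0.015,  0.   ]))]
side board [(0.56, [200.0, 242.0, 268.0, 275.0], array([0.478, 0.295, 0.   ])), (0.43, [222.0, 226.0, 251.0, 230.0], array([0.49 , 0.052, 0.   ]))]
```

Emit:
send_rows(fingers=[1,1,1,1,1,1,1,1,1,1,1,1,1], translation=[[0,0,30],[0,0,30],[30,47,0],[30,47,0],[30,47,0],[30,47,0],[30,47,0],[30,47,0],[30,47,0],[30,47,0],[30,47,0],[30,50,0],[0,0,0]], spin=[0,0,0.131,0.131,0.131,0.131,0.131,0.131,0.131,0.131,0.131,0.131,0])

```text
t: 2.88
eef_pos: [0.4516, -0.0787, 0.2655]
ee_rot: [180.0, -0.0, 90.6]
contact_force: [0.4, -0.3, -0.4]
grip_width: 0.0943
```

```bash
python3 - <<'E'
from h import *
s=r.observe(); print(s['t'],s['eef_pos'],s['ee_rot'],s['qpos'])
cal=r.get_calibration('wrist'); snap('wrist','w1.png',scale=1.55)
np.savez('w1cal.npz',**cal)
for q in ['vent_cover','release_tab','air_cleaner']:
    for d in r.regions_of('wrist',q):
        print(q,round(d['score'],2),np.round(np.array(d['extent'])*[512,384,512,384]),cv2.minAreaRect(np.argwhere(d['region'])[:,::-1].astype(np.float32)))
E
```

```text
2.875 [ 0.45159198 -0.07866531  0.26552052] [ 1.79977894e+02 -3.83312236e-02  9.06359692e+01] [-2.07536596e+01 -5.26751890e+00  9.92328006e+01  4.38587624e-02
  8.60281154e+01 -2.13926569e+01]
vent_cover 0.85 [259. 142. 351. 224.] ((303.7876892089844, 183.81036376953125), (88.0770492553711, 78.34130859375), 4.899092674255371)
vent_cover 0.2 [239.  71. 325.  91.] ((282.5, 78.0), (85.0, 18.0), 0.0)
release_tab 0.78 [259. 168. 273. 193.] ((264.9467468261719, 181.5860595703125), (11.226431846618652, 25.44054412841797), 5.19442892074585)
release_tab 0.7 [248. 133. 370. 239.] ((306.5310363769531, 183.1276092529297), (119.50244903564453, 101.9798583984375), 4.763641834259033)
release_tab 0.7 [398. 111. 512. 166.] ((454.0, 137.0), (52.0, 114.0), 90.0)
air_cleaner 0.92 [249. 129. 371. 240.] ((306.23797607421875, 183.14483642578125), (118.75505065917969, 101.39854431152344), 4.763641834259033)
air_cleaner 0.59 [ 48. 251. 139. 295.] ((92.62969970703125, 276.6023864746094), (40.48549270629883, 88.3904037475586), 83.2901611328125)
air_cleaner 0.42 [244. 132. 372. 241.] ((306.4624938964844, 182.9315185546875), (119.50555419921875, 102.00636291503906), 4.969740867614746)
air_cleaner 0.26 [368.  61. 434. 101.] ((401.7397155761719, 81.97261047363281), (35.346431732177734, 70.22468566894531), 69.44395446777344)
air_cleaner 0.19 [261. 142. 352. 225.] ((303.9794921875, 184.22543334960938), (88.72502136230469, 78.85662841796875), 5.19442892074585)
```

View pics/w1.png

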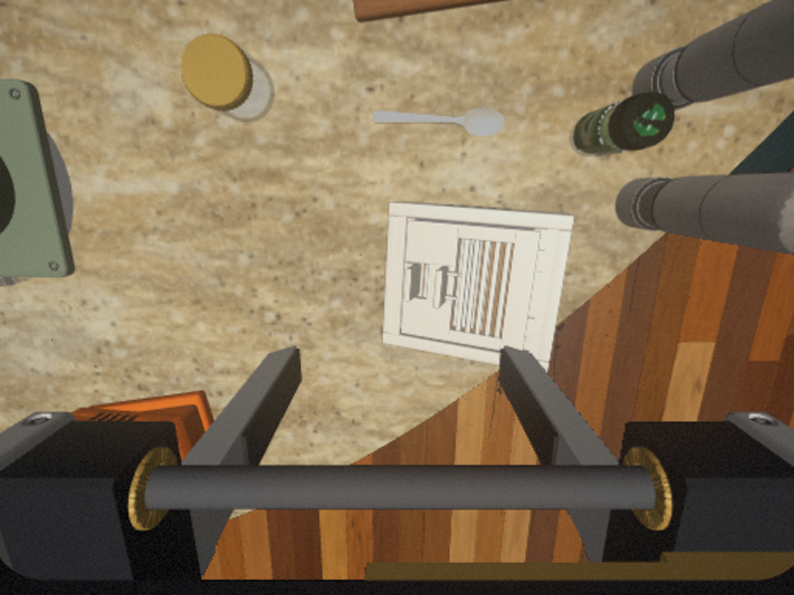

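```bash
python3 - <<'E'
import cv2
a=cv2.imread('pics/w1.png');a=cv2.resize(a,(512,384),interpolation=cv2.INTER_AREA)[120:250,235:385];cv2.imwrite('pics/w1c.png',cv2.resize(a,None,fx=4.5,fy=4.5,interpolation=cv2.INTER_CUBIC))
E
```

```text
(no output)
```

View pics/w1c.png

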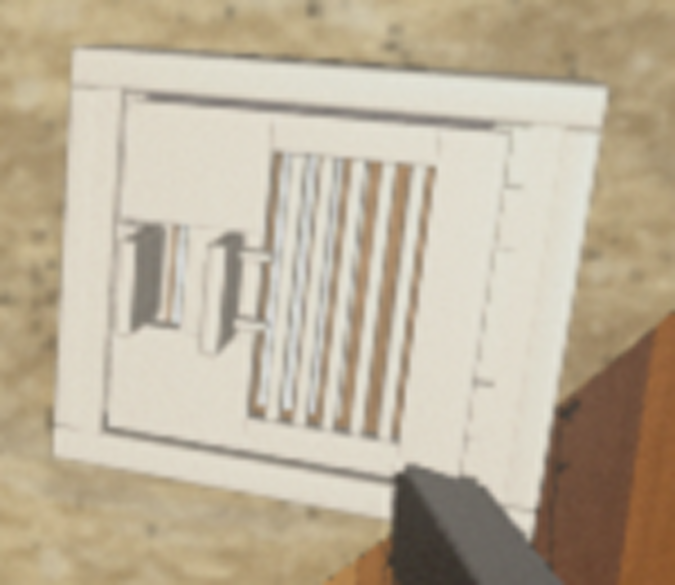

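```bash
cat > fit.py <<'E'
from h import *
from scipy.optimize import least_squares
from scipy.spatial.transform import Rotation as Ro
def HR(yaw,tilt=20): return (Ro.from_euler('z',yaw,degrees=True)*Ro.from_euler('y',-tilt,degrees=True)).as_matrix()
def H(p,X): return HR(p[2])@np.asarray(X)+np.array([p[0],p[1],p[3] if len(p)>3 else .075])
E
python3 - <<'E'
from fit import *
cal=dict(np.load('w1cal.npz'))
obs=[((75,47),(-80,70,8)),((607,87),(80,70,8)),((55,457),(-80,-70,8)),
((122,92),(-61,55.5,8)),((104,430),(-61,-55.5,8)),
((122,228),(-52,15,32)),((205,352),(-24,-17,32)),((122,335),(-52,-15,32)),((210,232),(-24,17,32))]
px=lambda c:np.array([235+(c[0]+.5)/4.5-.5,120+(c[1]+.5)/4.5-.5])
def f(p): return np.concatenate([proj(cal,H(p,np.array(X)/1e3))-px(c) for c,X in obs])
for p0 in ([.5,-.08,-5],[.5,-.08,-5,.075]):
    s=least_squares(f,p0,loss='soft_l1'); print(s.x,np.abs(s.fun).max()); print(f(s.x).reshape(-1,2).round(1).tolist())
E
```

```text
[ 0.51492633 -0.08291819 -2.5075188 ] 2.2186265618064738
[[-0.5, -0.7], [1.9, -1.0], [-0.4, -0.0], [1.1, 0.7], [0.6, -0.7], [-0.2, 2.1], [-0.7, 0.0], [-1.5, -0.5], [0.2, 2.2]]
[ 0.51514338 -0.08373904 -2.46851669  0.07086376] 2.238328770315178
[[-0.3, -0.2], [0.6, -0.6], [-0.1, -0.5], [1.1, 1.1], [0.8, -1.1], [-0.1, 2.2], [-0.8, -0.2], [-1.4, -0.7], [0.0, 2.2]]
```

Emit:
send_rows(fingers=[0.3,0.3,0.3,0.3,0.3], translation=[[8,-1,-35],[8,-1,-35],[8,-1,-35],[0,0,0],[0,0,0]], spin=[-0.027,-0.027,0,0,0], force=8)

```text
t: 3.7
eef_pos: [0.4748, -0.0862, 0.1617]
ee_rot: [179.9, 0.0, 87.0]
contact_force: [0.2, 0.3, 0.4]
grip_width: 0.0609
```

```bash
python3 - <<'E'
from h import *
s=r.observe(); print(s['t'],s['eef_pos'],s['ee_rot'],s['grip_width'],s['contact_force'])
cal=r.get_calibration('wrist'); im=snap('wrist','w2.png',crop=(130,90,400,292),scale=2.9)
np.savez('w2cal.npz',**cal)
E
```

```text
3.7 [ 0.47475679 -0.08622488  0.16169781] [1.79919542e+02 3.30601098e-02 8.70154211e+01] 0.060882448546405704 [0.21175622 0.32139761 0.36255222]
```

View pics/w2.png

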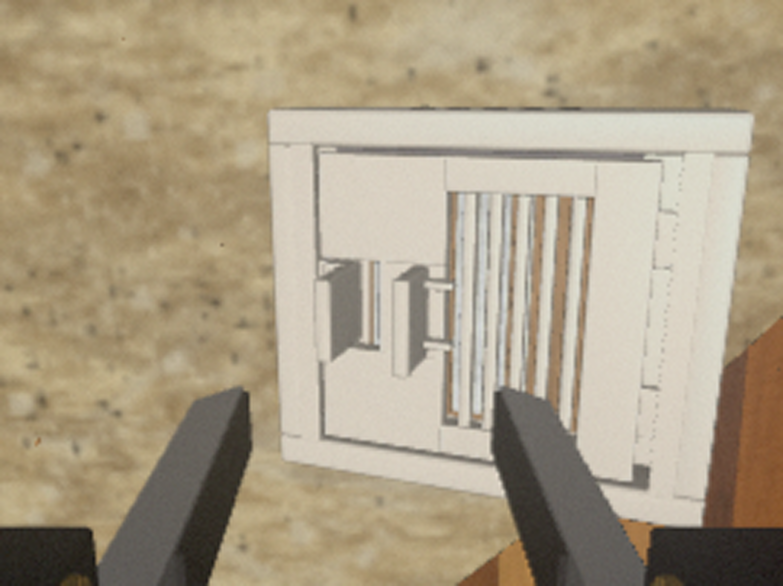

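```bash
python3 - <<'E'
from fit import *
def sol(name,obs,k,o,p0):
    cal=dict(np.load(name))
    px=lambda c:np.array([o[0]+(c[0]+.5)/k-.5,o[1]+(c[1]+.5)/k-.5])
    f=lambda p:np.concatenate([proj(cal,H(p,np.array(X)/1e3))-px(c) for c,X in obs])
    s=least_squares(f,p0,loss='soft_l1'); print(s.x,f(s.x).reshape(-1,2).round(1).tolist())
    return s.x,cal
obs=[((270,111),(-80,70,8)),((752,113),(80,70,8)),((284,461),(-80,-70,8)),((703,526),(80,-70,8)),
((319,150),(-61,55.5,8)),((322,438),(-61,-55.5,8)),
((316,281),(-52,15,32)),((393,280),(-24,17,32)),((316,361),(-52,-15,32)),((393,374),(-24,-17,32)),((411,377),(-18,-17,32))]
for p0 in ([.5,-.08,-5],[.5,-.08,-5,.075]):
    p,cal=sol('w2cal.npz',obs,2.9,(130,90),p0)
sol('w2cal.npz',obs[:6],2.9,(130,90),p0)
p,cal=sol('w2cal.npz',obs[6:],2.9,(130,90),[.5,-.08,-5])
im=cv2.imread('pics/w2.png')
p=[.5149,-.083,-2.5]
for _,X in obs:
    q=proj(cal,H(p,np.array(X)/1e3)); c=(q+.5-[130,90])*2.9-.5; cv2.circle(im,tuple(int(round(a)) for a in c),3,(0,0,255),1)
cv2.imwrite('pics/w2o.png',im)
E
```

```text
[ 0.51505892 -0.08297482 -2.59533877] [[-1.1, -0.8], [2.7, -0.7], [-0.8, 0.2], [0.5, 2.9], [-0.9, 0.3], [0.5, -0.7], [-0.4, -0.8], [0.1, -0.2], [0.4, 0.4], [0.1, 1.0], [-0.3, 0.7]]
[ 0.51518662 -0.08373429 -2.34105012  0.07121938] [[-0.8, 0.2], [0.3, -0.3], [-0.0, -0.4], [-0.7, 1.2], [-0.7, 1.0], [1.1, -1.3], [0.0, -0.7], [0.1, -0.2], [0.9, 0.0], [0.2, 0.5], [-0.2, 0.1]]
[ 0.51542493 -0.08373046 -2.35509845  0.07096129] [[-0.5, 0.1], [0.4, -0.3], [0.2, -0.6], [-0.5, 1.0], [-0.5, 1.0], [1.3, -1.4]]
[ 0.51507348 -0.08242014 -2.1780225 ] [[-0.5, -0.9], [-0.0, -0.5], [0.5, 0.3], [0.2, 0.7], [-0.2, 0.4]]
```

View pics/w2o.png

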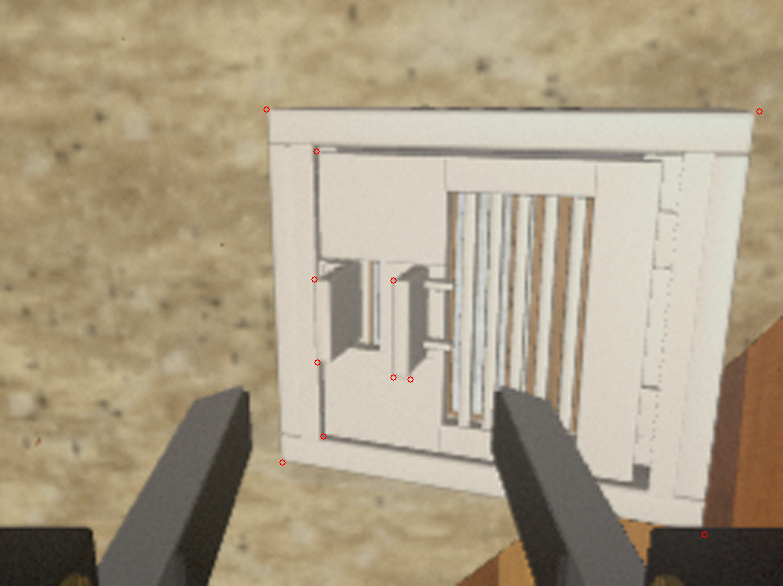

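Emit:
send_rows(fingers=[-0.06,-0.06,-0.06,-0.06], translation=[[-1,5,0],[0,0,-30],[0,0,-26],[0,0,0]], spin=[0.01,0,0,0])

```text
t: 4.25
eef_pos: [0.472, -0.0792, 0.1035]
ee_rot: [-179.8, -0.1, 87.7]
contact_force: [-0.4, 0.3, -0.8]
grip_width: 0.0443
```

```bash
python3 - <<'E'
from h import *
s=r.observe(); print(s['t'],s['eef_pos'],s['ee_rot'],s['grip_width'],s['contact_force'])
cal=r.get_calibration('wrist'); im=snap('wrist','w3.png',crop=(150,90,390,290),scale=3)
np.savez('w3cal.npz',**cal)
E
```

```text
4.25 [ 0.47204037 -0.0791598   0.1035383 ] [-1.79822051e+02 -5.90013961e-02  8.77378034e+01] 0.044323507185795495 [-0.44726799  0.33830631 -0.81598525]
```

View pics/w3.png

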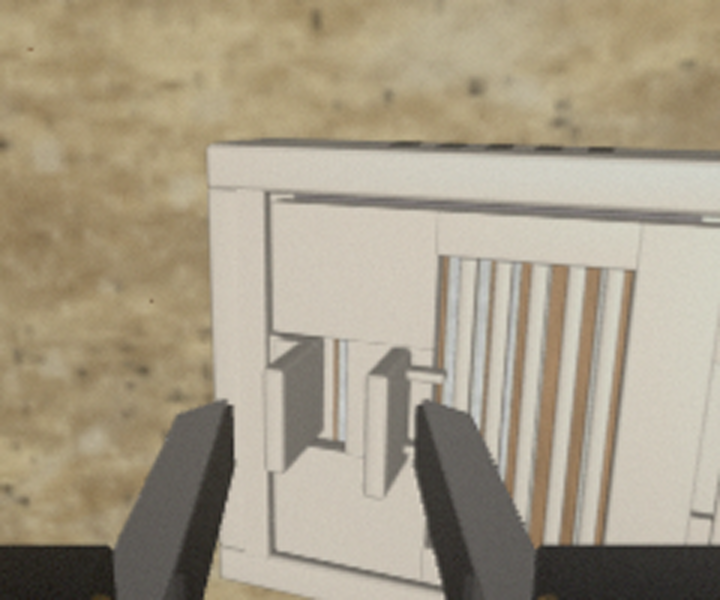

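```bash
python3 - <<'E'
from fit import *
cal=dict(np.load('w3cal.npz')); px=lambda X:((proj(cal,X)+.5-[150,90])*3-.5).round(0)
for k in range(3):
    s=r.observe(); print(s['eef_pos'])
T=Ro.from_euler('xyz',s['ee_rot'],degrees=True).as_matrix()
for y in (-.022,.022):
    for x in (.008,-.008): print('tip',y,x,px(s['eef_pos']+T@[x,y,0]))
p=[.515,-.083,-2.4]
for X in [(-80,70,8),(-52,15,32),(-52,-15,32),(-18,17,32),(-18,-17,32),(-24,17,32),(-61,55.5,8)]: print(X,px(H(p,np.array(X)/1e3)))
E
```

```text
[ 0.47334039 -0.0796552   0.10485784]
[ 0.47334039 -0.0796552   0.10485784]
[ 0.47334039 -0.0796552   0.10485784]
tip -0.022 0.008 [241. 414.]
tip -0.022 -0.008 [243. 474.]
tip 0.022 0.008 [424. 415.]
tip 0.022 -0.008 [422. 475.]
(-80, 70, 8) [204. 144.]
(-52, 15, 32) [263. 368.]
(-52, -15, 32) [265. 473.]
(-18, 17, 32) [390. 377.]
(-18, -17, 32) [386. 502.]
(-24, 17, 32) [366. 374.]
(-61, 55.5, 8) [267. 199.]
```

```bash
python3 - <<'E'
from fit import *
cal=dict(np.load('w3cal.npz'))
b=lambda u,v,z: onz(cal,150+(u+.5)/3-.5,90+(v+.5)/3-.5,z)
L=b(233,420,.1045);R=b(417,420,.1045);print(L,R,(L+R)/2)
print('tab top outer mid',b(267,420,.075+.0123),'rib top in',b(366,432,.099),'rib top out',b(388,440,.099))
p=[.515,-.083,-2.4];print(H(p,[-.052,0,.032]),H(p,[-.018,0,.032]),H(p,[-.018,0,.015]))
E
```

```text
[ 0.44952387 -0.07239936  0.1045    ] [ 0.49395272 -0.07403271  0.1045    ] [ 0.47173829 -0.07321603  0.1045    ]
tab top outer mid [ 0.4560521  -0.08003997  0.0873    ] rib top in [ 0.48176763 -0.07919547  0.099     ] rib top out [ 0.48722961 -0.0815748   0.099     ]
[ 0.4552438  -0.08049547  0.08728512] [ 0.48716533 -0.08183338  0.0989138 ] [ 0.49297457 -0.08207686  0.08293903]
```

Emit:
send_rows(fingers=[-0.06,-0.06,-0.06,-0.06], translation=[[3,-1,0],[0,0,-7],[0,0,-7],[0,0,0]], spin=[0,0,0,0])

```text
t: 4.8
eef_pos: [0.4757, -0.0807, 0.0896]
ee_rot: [-179.9, -0.0, 87.7]
contact_force: [-0.6, 0.9, 0.4]
grip_width: 0.0446
```

Emit:
send_rows(fingers=[-0.06,-0.06,-0.06], translation=[[0,0,-3],[0,0,-3],[0,0,0]], spin=[0,0,0])

```text
t: 5.18
eef_pos: [0.4762, -0.0809, 0.0841]
ee_rot: [-180.0, -0.0, 87.7]
contact_force: [0.5, 0.6, 0.4]
grip_width: 0.0442
```

```bash
python3 - <<'E'
from h import *
cal=r.get_calibration('wrist'); im=snap('wrist','w4.png',crop=(180,130,360,290),scale=3.7)
E
```

```text
(no output)
```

View pics/w4.png

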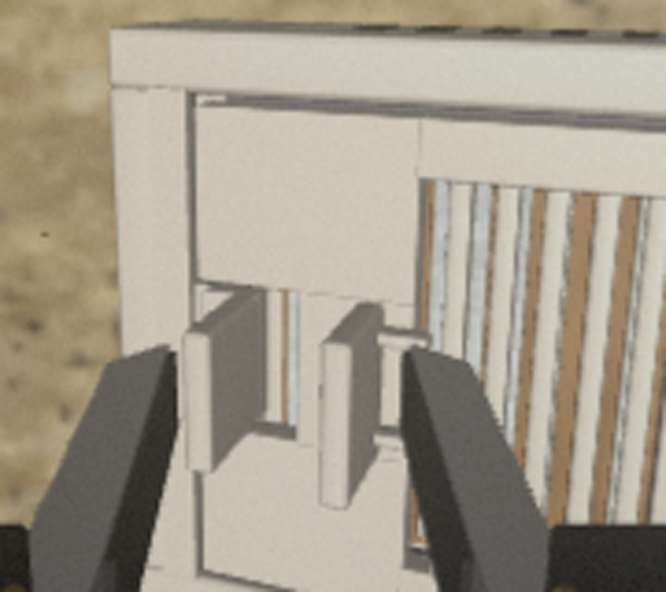

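Emit:
send_rows(fingers=[-0.16,-0.16,-0.16], translation=[[0,0,0],[0,0,-1],[0,0,0]], spin=[0,0,0], force=5)

```text
t: 5.6
eef_pos: [0.4757, -0.0808, 0.0832]
ee_rot: [-179.9, -0.0, 87.7]
contact_force: [-3.3, 0.3, 2.2]
grip_width: 0.0399
```

Emit:
send_rows(fingers=[-1,-1], translation=[[0,0,0],[0,0,0]], spin=[0,0], force=5)

```text
t: 5.85
eef_pos: [0.4748, -0.0808, 0.0831]
ee_rot: [-179.8, -0.0, 87.7]
contact_force: [-5.3, -0.4, 4.0]
grip_width: 0.0372
```

Emit:
send_rows(fingers=[-1,-1,-1], translation=[[-1,0,0],[0,0,0],[0,0,0]], spin=[0,0,0], force=8)

```text
t: 6.22
eef_pos: [0.4748, -0.0808, 0.0833]
ee_rot: [-179.9, -0.0, 87.7]
contact_force: [-5.0, 0.0, 2.7]
grip_width: 0.0372
```

Emit:
send_rows(fingers=[-1,-1], translation=[[0,0,0],[0,0,0]], spin=[0,0], force=12)

```text
t: 6.48
eef_pos: [0.4753, -0.0809, 0.0835]
ee_rot: [-180.0, -0.0, 87.7]
contact_force: [-5.9, 0.6, 4.2]
grip_width: 0.0354
```

Emit:
send_rows(fingers=[-1,-1], translation=[[0,0,0],[0,0,0]], spin=[0,0], force=16)

```text
t: 6.72
eef_pos: [0.4758, -0.081, 0.0839]
ee_rot: [180.0, -0.0, 87.7]
contact_force: [-4.5, 0.7, 4.8]
grip_width: 0.0338
```

Emit:
send_rows(fingers=[-1,-1], translation=[[0,0,0],[0,0,0]], spin=[0,0], force=19)

```text
t: 6.98
eef_pos: [0.4762, -0.081, 0.0841]
ee_rot: [179.9, 0.0, 87.7]
contact_force: [-4.0, 1.6, 5.9]
grip_width: 0.0326
```

Emit:
send_rows(fingers=[-1,-1], translation=[[0,0,0],[0,0,0]], spin=[0,0], force=22)

```text
t: 7.22
eef_pos: [0.4766, -0.0811, 0.0844]
ee_rot: [179.9, 0.0, 87.7]
contact_force: [-2.7, 0.8, 6.3]
grip_width: 0.0316
```

Emit:
send_rows(fingers=[-1,-1], translation=[[0,0,0],[0,0,0]], spin=[0,0], force=24)

```text
t: 7.48
eef_pos: [0.4768, -0.0811, 0.0845]
ee_rot: [179.8, 0.0, 87.7]
contact_force: [-3.8, 1.5, 7.1]
grip_width: 0.0306
```

Emit:
send_rows(fingers=[-1,-1], translation=[[0,0,0],[0,0,0]], spin=[0,0], force=26)

```text
t: 7.72
eef_pos: [0.4772, -0.0811, 0.0848]
ee_rot: [179.8, 0.0, 87.7]
contact_force: [-4.1, 1.4, 8.2]
grip_width: 0.0291
```

```bash
python3 - <<'E'
from h import *
s=r.observe(); print(s['eef_pos'],s['contact_force'],s['ft_torque'],s['grip_width'])
im=snap('wrist','w5.png',crop=(180,130,360,290),scale=3.7)
snap('side','side5.png',crop=(185,130,285,230),scale=6)
E
```

```text
[ 0.47717376 -0.08110499  0.0847798 ] [-4.08800827  1.36185024  8.19054833] [ 0.29645086  0.83817282 -0.051916  ] 0.029081920479270666
```

View pics/w5.png

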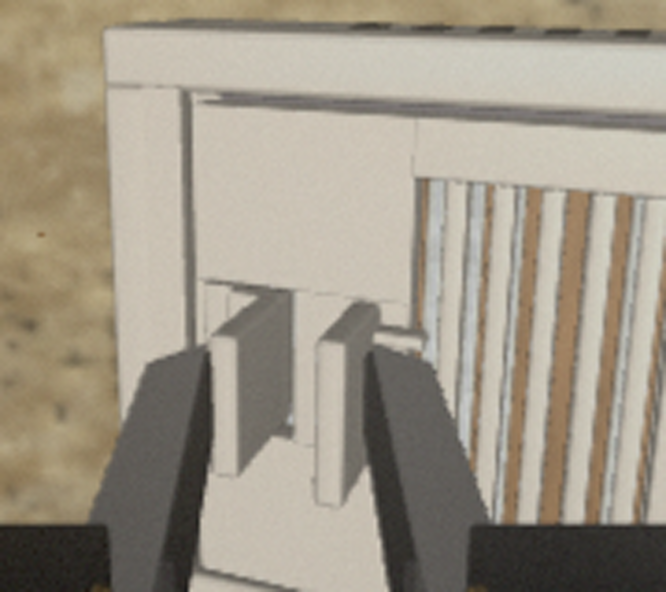

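View pics/side5.png

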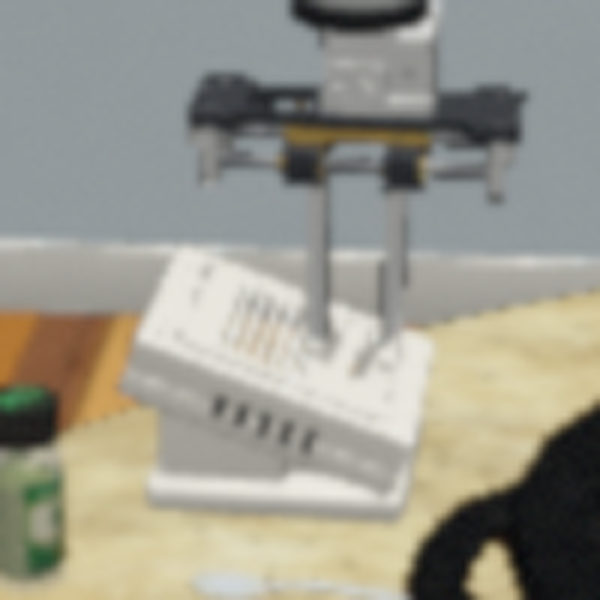

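Emit:
send_rows(fingers=[-1,-1], translation=[[0,0,0],[0,0,0]], spin=[0,0], force=28)

```text
t: 8.07
eef_pos: [0.4774, -0.0811, 0.0849]
ee_rot: [179.8, 0.0, 87.7]
contact_force: [-3.4, 1.8, 8.2]
grip_width: 0.029
```

Emit:
send_rows(fingers=[-1,-1], translation=[[0,0,0],[0,0,0]], spin=[0,0], force=30)

```text
t: 8.32
eef_pos: [0.4774, -0.0812, 0.0849]
ee_rot: [179.8, 0.0, 87.7]
contact_force: [-3.7, 0.6, 7.3]
grip_width: 0.029
```

Emit:
send_rows(fingers=[-1,-1,-1,-1], translation=[[0,0,3],[0,0,3],[0,0,3],[0,0,0]], spin=[0,0,0,0])

```text
t: 8.82
eef_pos: [0.4759, -0.0811, 0.0927]
ee_rot: [179.9, 0.0, 87.7]
contact_force: [0.6, 0.7, -1.5]
grip_width: 0.0277
```

```bash
python3 - <<'E'
from h import *
s=r.observe(); print(s['eef_pos'],s['contact_force'],s['ft_torque'],s['grip_width'])
im=snap('wrist','w6.png',crop=(180,130,360,290),scale=3.7)
snap('side','side6.png',crop=(185,130,285,230),scale=6)
E
```

```text
[ 0.47589292 -0.08107969  0.09269498] [ 0.61706814  0.70129337 -1.54856049] [-0.0689279  -0.07697556 -0.02581787] 0.027652989672243247
```

View pics/w6.png

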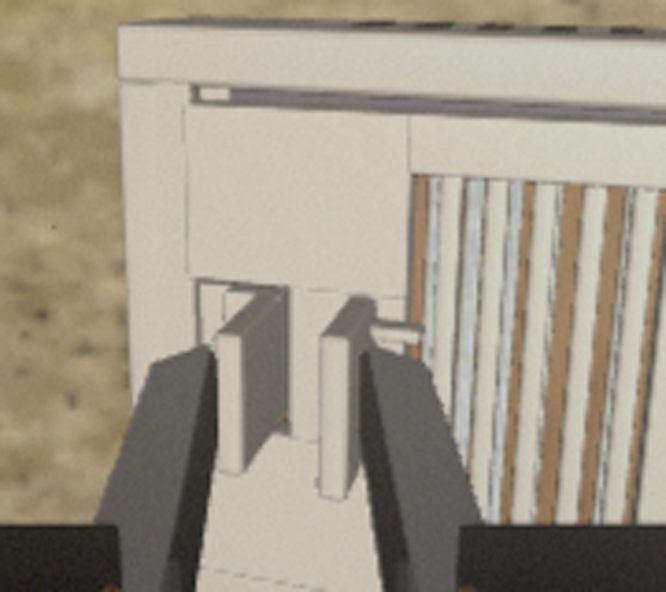

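View pics/side6.png

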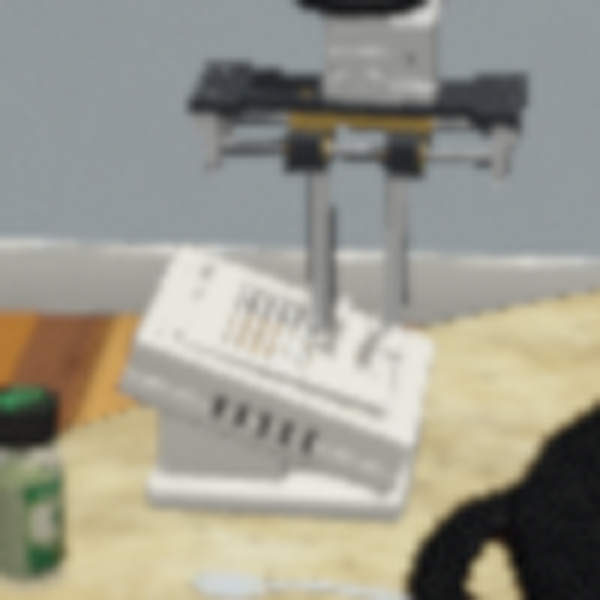

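Emit:
send_rows(fingers=[-1,-1,-1,-1,-1,-1,-1,-1], translation=[[0,0,3],[0,0,3],[0,0,3],[0,0,3],[0,0,3],[0.5,0,3],[0.5,0,3],[0,0,0]], spin=[0,0,0,0,0,0,0,0])

```text
t: 9.93
eef_pos: [0.4763, -0.0809, 0.1135]
ee_rot: [-180.0, -0.0, 87.7]
contact_force: [-1.5, 0.1, -5.0]
grip_width: 0.0263
```

```bash
python3 - <<'E'
from h import *
s=r.observe(); print(s['eef_pos'],s['contact_force'],s['ft_torque'],s['grip_width'])
im=snap('wrist','w7.png',crop=(150,90,390,290),scale=3)
snap('side','side7.png',crop=(185,130,285,230),scale=6)
E
```

```text
[ 0.47628795 -0.08090212  0.11346219] [-1.53393029  0.13874506 -4.99287813] [-0.04337854  0.48657653  0.00608399] 0.026291542301956582
```

View pics/w7.png

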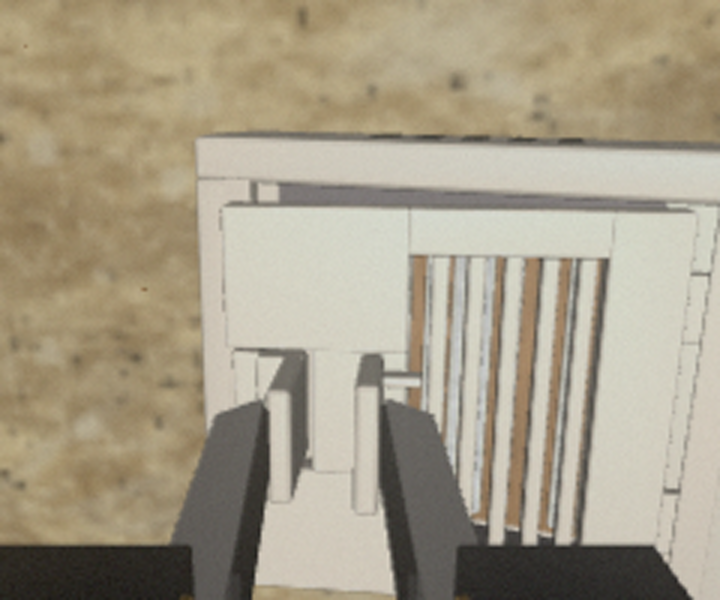

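View pics/side7.png

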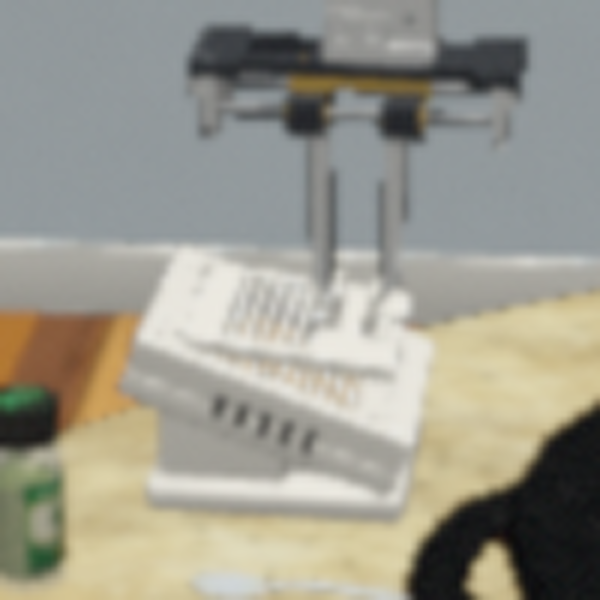

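```bash
cat > cov.py <<'E'
from fit import *
def covfit(cal,obs,k,o,p0):
    px=lambda c:np.array([o[0]+(c[0]+.5)/k-.5,o[1]+(c[1]+.5)/k-.5])
    def f(p):
        Rm=HR(p[3],p[4]); 
        return np.concatenate([proj(cal,Rm@(np.array(X)/1e3)+p[:3])-px(c) for c,X in obs])
    s=least_squares(f,p0,x_scale=[.01,.01,.01,1,1],loss='soft_l1'); return s.x,f(s.x).reshape(-1,2).round(1).tolist()
E
python3 - <<'E'
from cov import *
cal=r.get_calibration('wrist')
obs=[((222,206),(-60,55,8)),((693,212),(56,55,8)),((268,391),(-45,15,32)),((272,502),(-45,-15,32)),((357,385),(-24,17,32)),((355,513),(-24,-17,32)),((375,515),(-18,-17,32)),((292,500),(-39,-15,32)),((247,157+0),(-60,55,8))][:8]
x,f=covfit(cal,obs,3,(150,90),[.515,-.083,.09,-2.4,5]);print(x,f)
h=H([.515,-.083,-2.4],[.0615,0,.005]); c=HR(x[3],x[4])@[.062,0,.004]+x[:3]; print('hinge',h,'cover hinge',c)
E
```

```text
[ 0.50981228 -0.08329523  0.08660937 -2.2289452   5.33389773] [[-0.1, 0.2], [0.0, 0.3], [-0.1, -0.6], [-0.6, -0.1], [-0.4, -0.3], [-0.3, -0.0], [1.2, -0.3], [0.7, 1.0]]
hinge [ 0.5710318  -0.08534843  0.1007327 ] cover hinge [ 0.57112555 -0.08568167  0.09635555]
```

Emit:
send_rows(fingers=[-1,-1,-1,-1], translation=[[0,0,2],[0,0,2],[0.5,0,2],[0,0,0]], spin=[0,0,0,0])

```text
t: 10.52
eef_pos: [0.4771, -0.081, 0.1196]
ee_rot: [180.0, 0.0, 87.7]
contact_force: [0.4, -0.8, -5.1]
grip_width: 0.0263
```

```bash
python3 - <<'E'
from h import *
s=r.observe(); print(s['eef_pos'],s['contact_force'],s['ft_torque'],s['grip_width'])
im=snap('wrist','w8.png',crop=(150,90,390,290),scale=3)
E
```

```text
[ 0.477131   -0.08097412  0.11959495] [ 0.35907168 -0.75974401 -5.05002974] [-0.06456587  0.24856158 -0.03291094] 0.026339488416853577
```

View pics/w8.png

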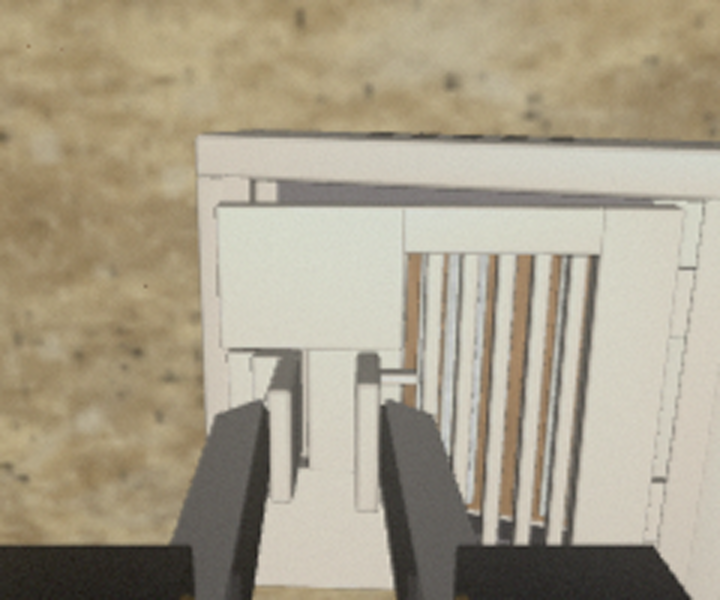

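```bash
python3 - <<'E'
from cov import *
cal=r.get_calibration('wrist')
obs=[((218,206),(-60,55,8)),((682,209),(56,55,8)),((269,390),(-45,15,32)),((271,502),(-45,-15,32)),((357,384),(-24,17,32)),((356,511),(-24,-17,32)),((377,512),(-18,-17,32)),((290,500),(-39,-15,32))]
x,f=covfit(cal,obs,3,(150,90),[.515,-.083,.09,-2.4,5]);print(x,f)
h=H([.515,-.083,-2.4],[.0615,0,.005]); c=HR(x[3],x[4])@[.062,0,.004]+x[:3]; print('hinge',h,'cover hinge',c)
E
```

```text
[ 0.50939217 -0.08327525  0.09081193 -2.32748167  2.65927735] [[-0.2, 0.1], [0.1, 0.4], [-0.3, -0.4], [-0.2, -0.1], [-0.2, -0.5], [-0.5, -0.0], [0.6, -0.1], [1.4, 0.7]]
hinge [ 0.5710318  -0.08534843  0.1007327 ] cover hinge [ 0.57108888 -0.08578289  0.0976842 ]
```

Emit:
send_rows(fingers=[-1,-1,-1,-1,-1,-1], translation=[[0,0,2],[0,0,2],[0.5,0,2],[0.5,0,2],[0.5,0,2],[0,0,0]], spin=[0,0,0,0,0,0])

```text
t: 11.32
eef_pos: [0.4786, -0.081, 0.1298]
ee_rot: [180.0, 0.0, 87.7]
contact_force: [1.6, -0.2, -4.7]
grip_width: 0.0261
```

```bash
python3 - <<'E'
from h import *
s=r.observe(); print(s['eef_pos'],s['contact_force'],s['ft_torque'],s['grip_width'])
im=snap('wrist','w9.png',crop=(150,90,390,290),scale=3)
E
```

```text
[ 0.47858718 -0.08102251  0.12983506] [ 1.55478747 -0.21569233 -4.70687628] [-0.07739515 -0.14504422 -0.01249453] 0.02605164002256296
```

View pics/w9.png

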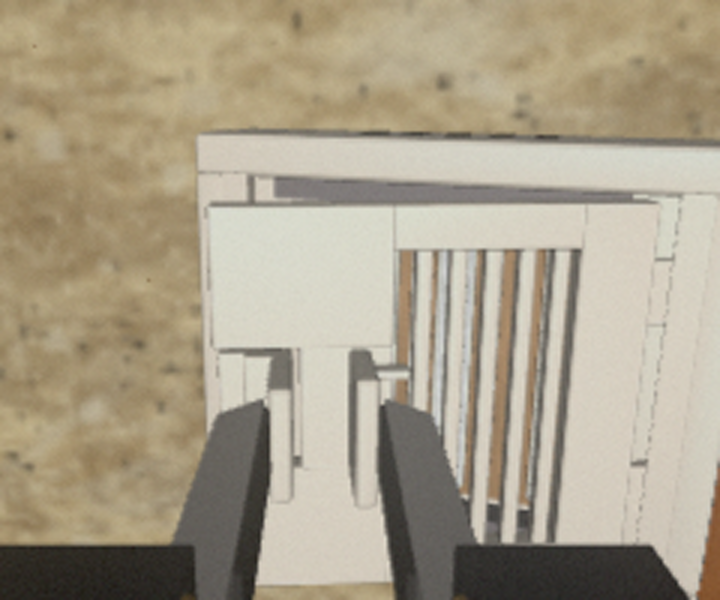

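```bash
python3 - <<'E'
from cov import *
cal=r.get_calibration('wrist')
obs=[((209,205),(-60,55,8)),((660,203),(56,55,8)),((271,389),(-45,15,32)),((272,502),(-45,-15,32)),((356,380),(-24,17,32)),((355,506),(-24,-17,32)),((376,507),(-18,-17,32)),((291,500),(-39,-15,32))]
x,f=covfit(cal,obs,3,(150,90),[.515,-.083,.09,-2.4,5]);print(x,f)
h=H([.515,-.083,-2.4],[.0615,0,.005]); c=HR(x[3],x[4])@[.062,0,.004]+x[:3]; print('hinge',h,'cover hinge',c)
E
```

```text
[ 0.50800199 -0.08286149  0.09748833 -2.43466028 -2.57769106] [[-0.2, 0.2], [0.0, 0.5], [-0.9, -0.3], [-0.6, -0.3], [0.2, -0.3], [-0.2, 0.3], [0.8, -0.2], [1.2, 0.2]]
hinge [ 0.5710318  -0.08534843  0.1007327 ] cover hinge [ 0.57006308 -0.08550023  0.0986959 ]
```

Emit:
send_rows(fingers=[-1,-1,-1,-1,-1], translation=[[0.5,0,2],[0.5,0,2],[0.5,0,2],[0.5,0,2],[0,0,0]], spin=[0,0,0,0,0])

```text
t: 12.0
eef_pos: [0.4804, -0.081, 0.1376]
ee_rot: [-180.0, 0.0, 87.7]
contact_force: [2.1, -1.4, -5.7]
grip_width: 0.0254
```

```bash
python3 - <<'E'
from h import *
s=r.observe(); print(s['eef_pos'],s['contact_force'],s['ft_torque'],s['grip_width'])
im=snap('wrist','w10.png',crop=(150,90,390,290),scale=3)
snap('side','side10.png',crop=(185,130,285,230),scale=6)
E
```

```text
[ 0.48042415 -0.08095748  0.13762702] [ 2.1356984  -1.36580854 -5.72640341] [-0.02396014 -0.00279796 -0.04947279] 0.025406639014848634
```

View pics/w10.png

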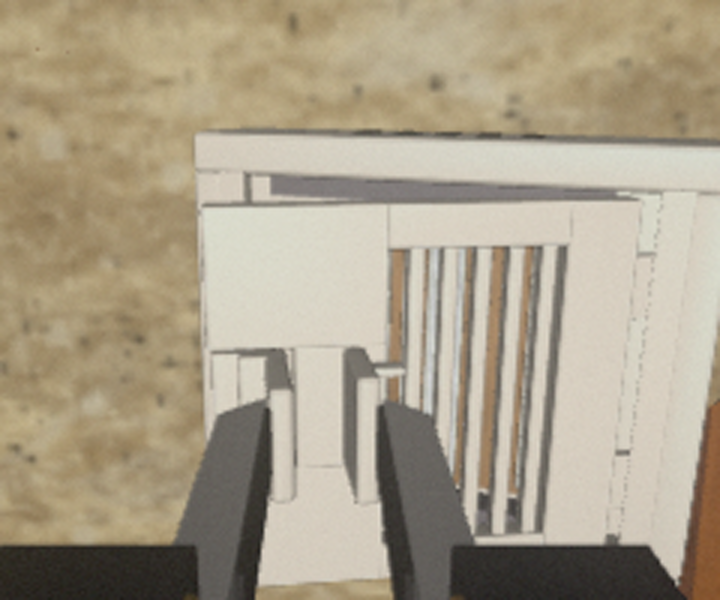

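View pics/side10.png

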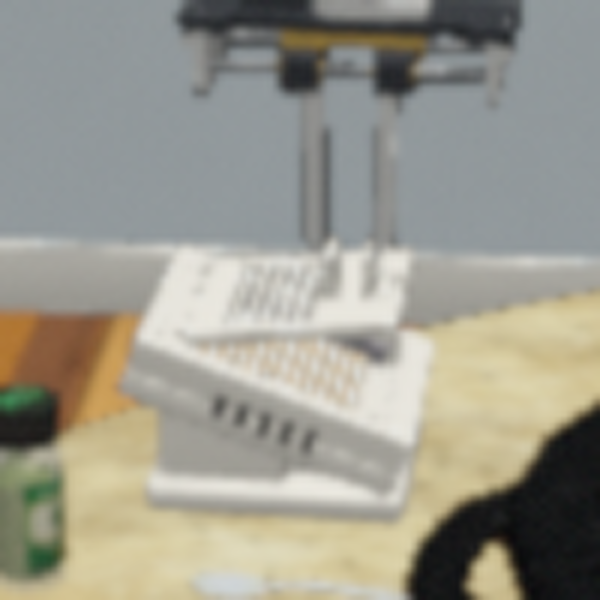

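Emit:
send_rows(fingers=[-1,-1,-1,-1,-1,-1], translation=[[-2,0,0.3],[-2,0.2,0.3],[-2,0,0.3],[-2,0.2,0.3],[-2,0,0.3],[0,0,0]], spin=[0,0,0,0,0,0])

```text
t: 12.85
eef_pos: [0.4708, -0.0807, 0.1395]
ee_rot: [179.9, 0.0, 87.7]
contact_force: [-1.0, 0.4, -1.2]
grip_width: 0.0257
```

```bash
python3 - <<'E'
from h import *
s=r.observe(); print(s['eef_pos'],s['contact_force'],s['ft_torque'],s['grip_width'])
im=snap('wrist','w11.png',crop=(150,90,390,290),scale=3)
snap('side','side11.png',crop=(185,130,285,230),scale=6)
E
```

```text
[ 0.47083725 -0.08072954  0.13954739] [-0.96559814  0.36113332 -1.18679808] [-0.05504684 -0.05002797 -0.03634959] 0.02570755989372026
```

View pics/w11.png

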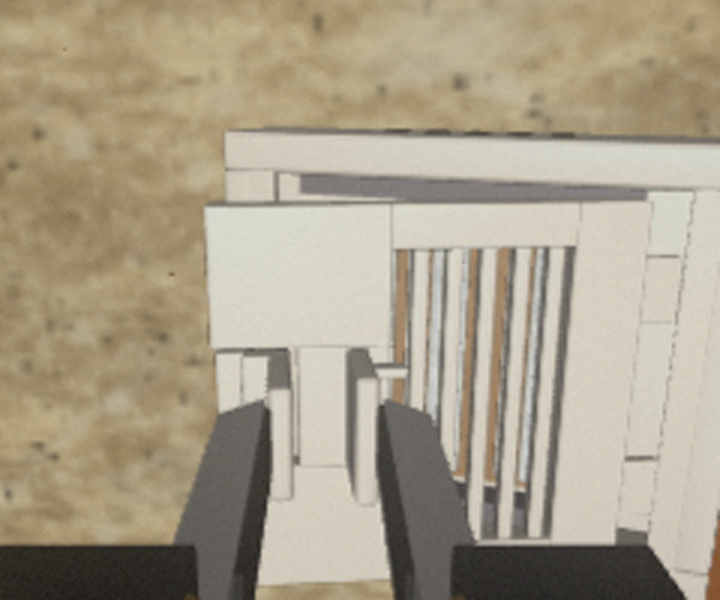

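View pics/side11.png

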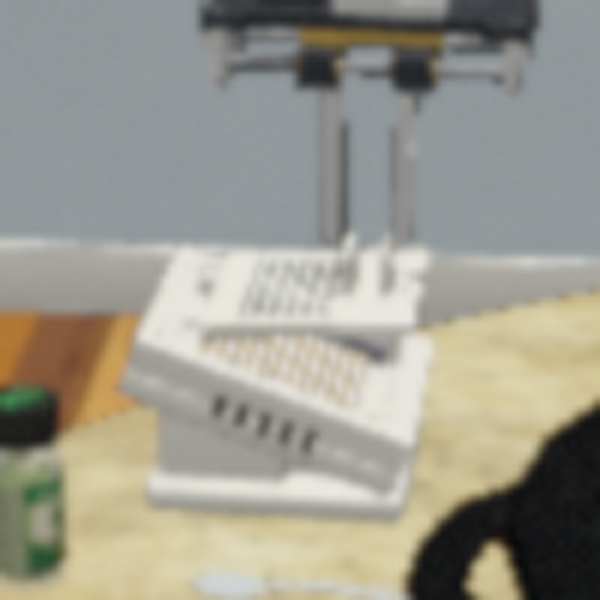

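Emit:
send_rows(fingers=[-1,-1,-1,-1,-1,-1,-1,-1,-1], translation=[[-3,0,1],[-3,0,2],[-2,0,5],[0,0,10],[0,0,15],[0,0,15],[0,0,15],[0,0,10],[0,0,0]], spin=[0,0,0,0,0,0,0,0,0])

```text
t: 14.08
eef_pos: [0.4632, -0.0808, 0.2131]
ee_rot: [179.9, 0.0, 87.7]
contact_force: [1.6, -0.5, -1.4]
grip_width: 0.0258
```

```bash
python3 - <<'E'
from h import *
s=r.observe(); print(s['t'],s['eef_pos'],s['contact_force'],s['ft_torque'],s['grip_width'])
a=r.camera('scene')[:,:,::-1]; b=r.camera('side')[:,:,::-1]; w=r.camera('wrist')[:,:,::-1]
np.savez('w12cal.npz',**r.get_calibration('wrist'))
cv2.imwrite('pics/a12.png',cv2.resize(a[195:275,140:240],None,fx=7,fy=7,interpolation=cv2.INTER_CUBIC))
cv2.imwrite('pics/b12.png',cv2.resize(b[100:300,140:400],None,fx=3,fy=3,interpolation=cv2.INTER_CUBIC))
cv2.imwrite('pics/c12.png',cv2.resize(w,None,fx=1.5,fy=1.5,interpolation=cv2.INTER_CUBIC))
E
```

```text
14.075 [ 0.4631973  -0.08080749  0.21312943] [ 1.61606835 -0.49842868 -1.36520866] [-0.01421968 -0.03245625  0.02759772] 0.02577267430923501
```

View pics/a12.png

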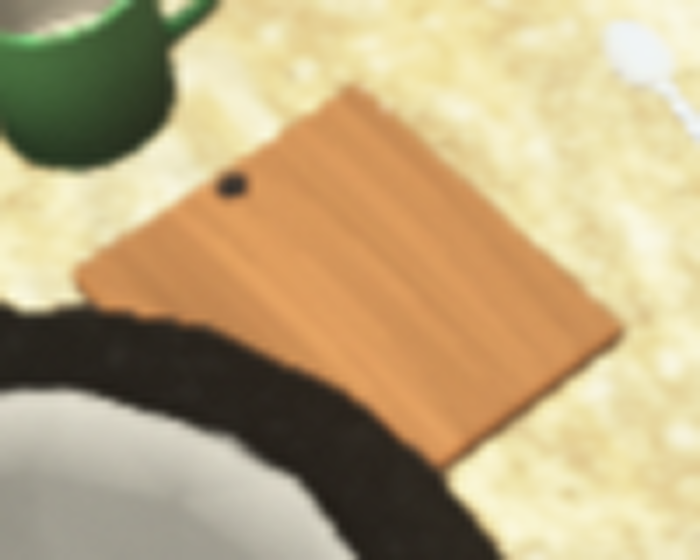

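View pics/b12.png

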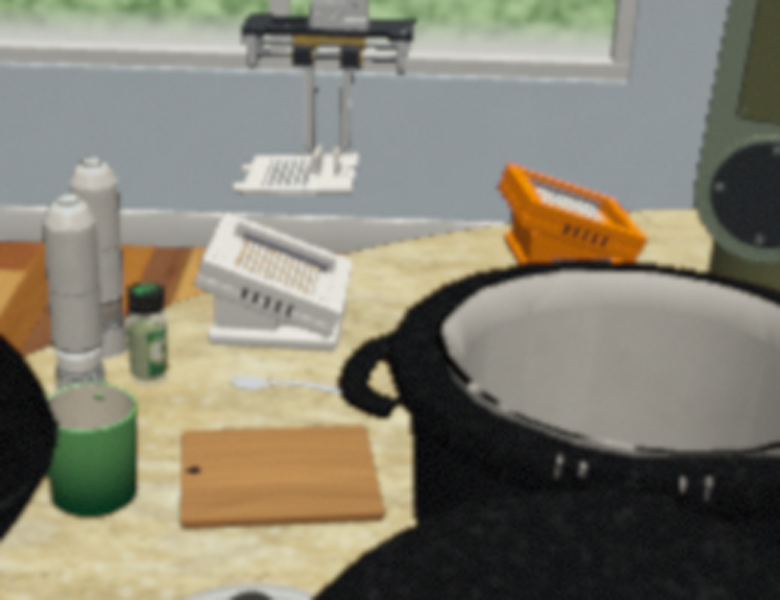

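View pics/c12.png

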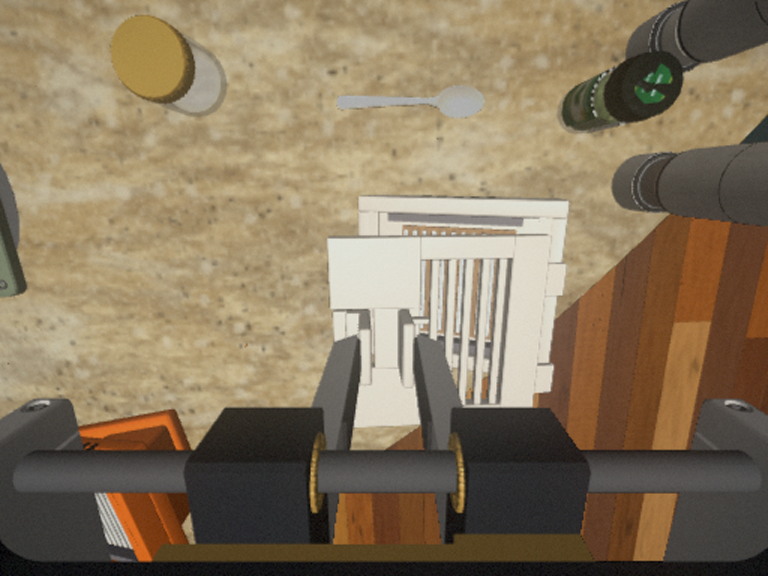

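```bash
python3 - <<'E'
from fit import *
cs=r.get_calibration('scene'); cd=r.get_calibration('side')
def P(c,k,o,uv): return (o[0]+(uv[0]+.5)/k-.5, o[1]+(uv[1]+.5)/k-.5)
obs=[]
for uv,X in [((77,278),(90,75)),((350,86),(90,-75)),((625,330),(-90,-75))]: obs.append((cs,P(cs,7,(140,195),uv),X))
for uv,X in [((183,430),(90,-75)),((367,426),(-90,-75)),((382,514),(-90,75)),((182,521),(90,75))]: obs.append((cd,P(cd,3,(140,100),uv),X))
for n,oo in (('scene',obs[:3]),('side',obs[3:]),('both',obs)):
    def f(p):
        c,s=np.cos(p[2]),np.sin(p[2]); out=[]
        for cal,q,X in oo:
            x,y=np.array(X)/1e3; out.append(proj(cal,[p[0]+c*x-s*y,p[1]+s*x+c*y,.014])-q)
        return np.concatenate(out)
    s=least_squares(f,[.48,.24,0]); print(n,s.x[:2],np.degrees(s.x[2]),s.fun.reshape(-1,2).round(1).tolist())
# pot
o1,d1=ray(cs,133,316);o2,d2=ray(cd,350,218)
A=np.stack([d1,-d2],1);k=np.linalg.lstsq(A,o2-o1,rcond=None)[0];print('pot',o1+k[0]*d1,o2+k[1]*d2)
E
```

```text
scene [0.48167965 0.23606076] 8.691001277802302 [[-1.6, 0.2], [0.9, -0.3], [0.8, -0.2]]
side [0.48610758 0.24099365] 7.548653146664981 [[-0.4, -0.0], [0.4, -0.4], [1.4, -0.0], [-1.4, -0.1]]
both [0.48493201 0.23787358] 7.755302999121233 [[-2.5, -0.8], [0.5, -0.7], [-0.5, -0.1], [0.1, -0.5], [0.7, -1.0], [2.0, -0.8], [-0.6, -0.7]]
pot [0.21734016 0.46767888 0.25417511] [0.22823691 0.46210572 0.26045885]
```

Emit:
send_rows(fingers=[-1,-1,-1,-1,-1,-1,-1,-1,-1,-1,-1,-1], translation=[[0,10,0],[-1,20,0],[-1,30,0],[-1,35,0],[-1,40,0],[-1,40,0],[-1,40,0],[-1,35,-10],[-1,30,-15],[-1,20,-15],[-1,13,-10],[0,0,0]], spin=[0,0.018,0.018,0.018,0.018,0.018,0.018,0.018,0.018,0.018,0.014,0])

```text
t: 15.72
eef_pos: [0.4513, 0.2328, 0.1608]
ee_rot: [-179.8, 0.0, 97.9]
contact_force: [0.9, 0.5, -1.0]
grip_width: 0.0253
```

```bash
python3 - <<'E'
from h import *
s=r.observe(); print(s['t'],s['eef_pos'],s['ee_rot'],s['contact_force'],s['ft_torque'],s['grip_width'])
np.savez('w13cal.npz',**r.get_calibration('wrist'))
w=r.camera('wrist')[:,:,::-1]
cv2.imwrite('pics/c13.png',cv2.resize(w,None,fx=1.5,fy=1.5,interpolation=cv2.INTER_CUBIC))
snap('side','side13.png',crop=(140,120,340,290),scale=3.5)
E
```

```text
15.725 [0.45130397 0.23282531 0.16077112] [-1.79845518e+02  3.25618207e-02  9.78771558e+01] [ 0.89312273  0.54425555 -0.98173186] [-0.01963308 -0.05358524 -0.05335252] 0.025330459297495556
```

View pics/c13.png

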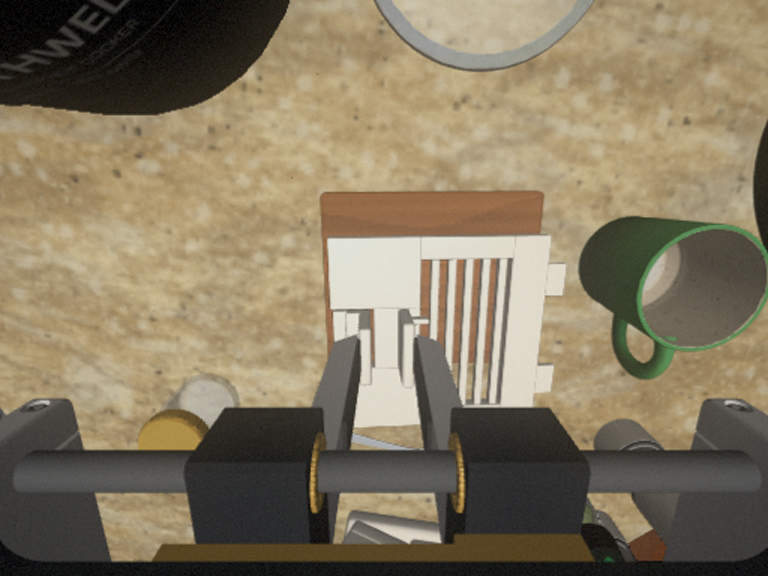

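View pics/side13.png

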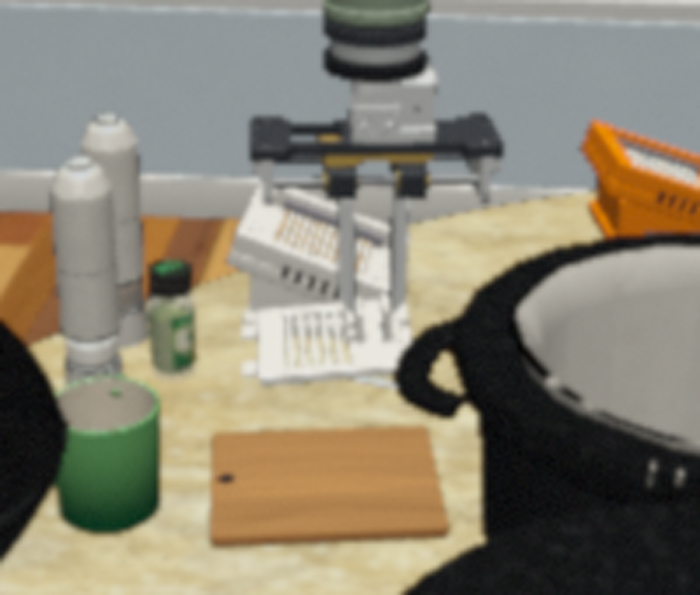

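```bash
python3 - <<'E'
from cov import *
cal=dict(np.load('w13cal.npz'))
q=lambda u,v:((u+.5)/1.5-.5,(v+.5)/1.5-.5)
a=onz(cal,*q(321,193),.014);b=onz(cal,*q(543,192),.014); d=b-a; print(a,b,np.linalg.norm(d),np.degrees(np.arctan2(d[1],d[0])))
n=np.array([d[1],-d[0],0])/np.linalg.norm(d); print('centre',(a+b)/2+n*.075)
obs=[((328,239),(-60,55,8)),((550,236),(56,55,8)),((358,330),(-45,15,32)),((360,384),(-45,-15,32)),((402,326),(-24,17,32)),((402,387),(-24,-17,32)),((412,387),(-18,-17,32)),((534,408),(56,-55,8)),((566,264),(68,44,6))][:8]
x,f=covfit(cal,obs,1.5,(0,0),[.485,.23,.14,7,-5]);print(x,f)
E
```

```text
[0.38861475 0.29710307 0.014     ] [0.56261755 0.32211972 0.014     ] 0.17579193992301953 8.181440810833527
centre [0.48628927 0.23537472 0.014     ]
[ 0.4809257   0.23548835  0.12482897  9.06873456 -2.06571468] [[-0.2, 1.2], [0.1, -0.4], [0.1, -0.4], [0.4, 0.5], [-0.5, -1.2], [-0.1, -0.1], [1.1, -0.4], [-0.8, 7.4]]
```

```bash
python3 - <<'E'
from cov import *
cal=dict(np.load('w13cal.npz'))
a=cv2.resize(cv2.imread('pics/c13.png'),(512,384),interpolation=cv2.INTER_AREA)
cv2.imwrite('pics/c13z.png',cv2.resize(a[190:290,205:315],None,fx=6,fy=6,interpolation=cv2.INTER_CUBIC))
E
```

```text
(no output)
```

View pics/c13z.png

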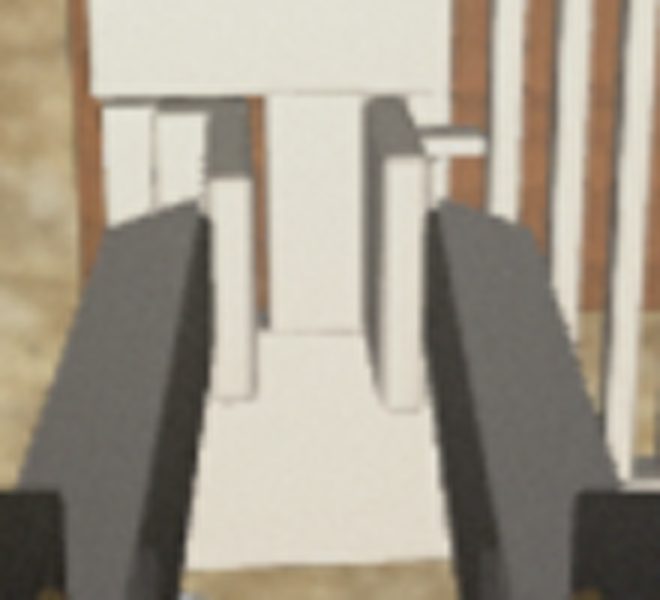

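Emit:
send_rows(fingers=[-1,-1,-1,-1,-1,-1,-1,-1], translation=[[2,1,-10],[2,0,-20],[0,0,-25],[0,0,-20],[0,0,-15],[0,0,-8],[0,0,-4],[0,0,0]], spin=[0,0,0,0,0,0,0,0])

```text
t: 16.82
eef_pos: [0.4568, 0.2335, 0.0602]
ee_rot: [180.0, -0.0, 97.8]
contact_force: [-0.1, 0.5, -1.0]
grip_width: 0.0256
```

```bash
python3 - <<'E'
from h import *
s=r.observe(); print(s['t'],s['eef_pos'],s['ee_rot'],s['contact_force'],s['ft_torque'],s['grip_width'])
np.savez('w14cal.npz',**r.get_calibration('wrist'))
w=r.camera('wrist')[:,:,::-1]
cv2.imwrite('pics/c14.png',cv2.resize(w,None,fx=1.5,fy=1.5,interpolation=cv2.INTER_CUBIC))
snap('side','side14.png',crop=(170,190,300,290),scale=6)
E
```

```text
16.825 [0.45677813 0.23351846 0.06018676] [ 1.79969634e+02 -5.60036349e-03  9.77889415e+01] [-0.05393457  0.49599346 -1.02633334] [-0.02966958 -0.08973896 -0.07778538] 0.02563059616536997
```

View pics/c14.png

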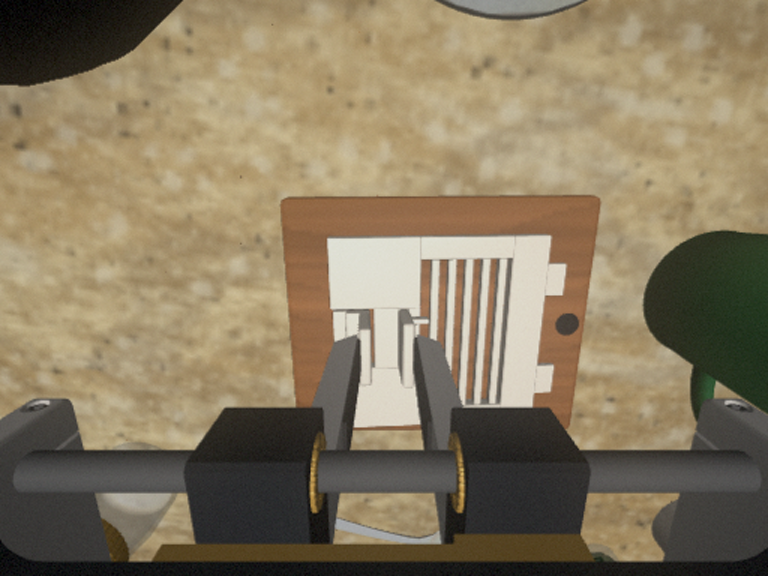

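View pics/side14.png

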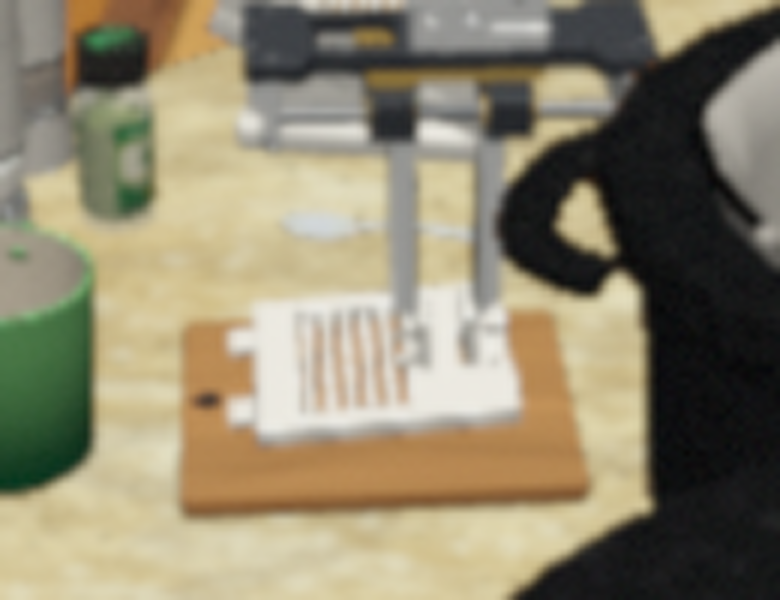

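```bash
python3 - <<'E'
from cov import *
cal=dict(np.load('w14cal.npz'))
q=lambda u,v:np.array(((u+.5)/1.5-.5,(v+.5)/1.5-.5))
pts=[((281,198),(-90,75)),((600,196),(90,75)),((569,428),(90,-75))]
def f(p):
    c,s=np.cos(p[2]),np.sin(p[2])
    return np.concatenate([proj(cal,[p[0]+(c*X[0]-s*X[1])/1e3,p[1]+(s*X[0]+c*X[1])/1e3,.014])-q(*u) for u,X in pts])
s=least_squares(f,[.485,.235,.13]);print(s.x,np.degrees(s.x[2]),s.fun.round(1))
obs=[((328,239),(-60,55,8)),((550,236),(56,55,8)),((358,330),(-45,15,32)),((360,384),(-45,-15,32)),((402,326),(-24,17,32)),((402,387),(-24,-17,32)),((412,387),(-18,-17,32)),((535,406),(56,-55,8))][:7]
x,f=covfit(cal,obs,1.5,(0,0),[.485,.23,.04,7,-5]);print(x,f)
E
```

```text
[0.48575226 0.23635552 0.14346157] 8.219742416396318 [-3.3 -0.4  2.5 -0.6  1.   2.4]
[ 0.48592147  0.23611834  0.02497065  8.23665419 -2.84714226] [[-0.2, 0.4], [0.1, 0.4], [0.2, -0.5], [-0.1, 0.6], [-0.2, -1.2], [-0.4, 0.1], [0.8, -0.1]]
```

Emit:
send_rows(fingers=[-1,-1,-1,-1,-1], translation=[[0,0,-3],[0,0,-2],[0,0,-2],[0,0,-1],[0,0,0]], spin=[0,0,0,0,0])

```text
t: 17.55
eef_pos: [0.4564, 0.2334, 0.0518]
ee_rot: [-180.0, 0.0, 97.8]
contact_force: [0.3, -1.1, -0.1]
grip_width: 0.0253
```

Emit:
send_rows(fingers=[-1,-1,-1], translation=[[0,0,-1.5],[0,0,-1.5],[0,0,0]], spin=[0,0,0])

```text
t: 17.92
eef_pos: [0.4565, 0.2335, 0.049]
ee_rot: [180.0, -0.0, 97.8]
contact_force: [-1.5, 0.4, 0.2]
grip_width: 0.0258
```

Emit:
send_rows(fingers=[-1,-1,-1], translation=[[0,0,-1.5],[0,0,-1.5],[0,0,0]], spin=[0,0,0])

```text
t: 18.3
eef_pos: [0.4564, 0.2335, 0.0462]
ee_rot: [-180.0, -0.0, 97.8]
contact_force: [-3.2, -0.2, 3.1]
grip_width: 0.0256
```

```bash
python3 - <<'E'
from h import *
snap('side','side15.png',crop=(170,190,300,290),scale=6)
E
```

```text
(no output)
```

View pics/side15.png

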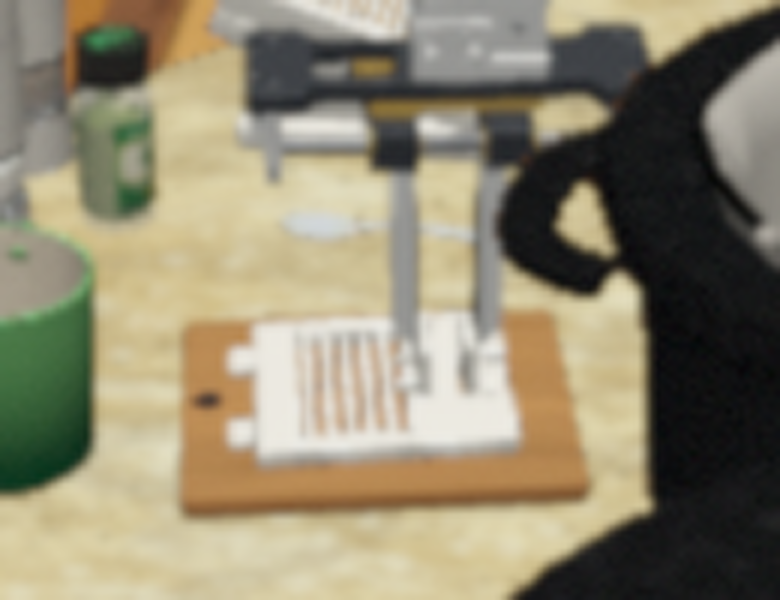

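Emit:
send_rows(fingers=[-1,-1,-1], translation=[[0,0,-1],[0,0,-1],[0,0,0]], spin=[0,0,0])

```text
t: 18.73
eef_pos: [0.4564, 0.2335, 0.044]
ee_rot: [-180.0, -0.0, 97.8]
contact_force: [-2.4, 0.4, 4.2]
grip_width: 0.0255
```

Emit:
send_rows(fingers=[-1,-1,-1], translation=[[0,0,-1],[0,0,-1],[0,0,0]], spin=[0,0,0])

```text
t: 19.1
eef_pos: [0.4566, 0.2336, 0.0431]
ee_rot: [-180.0, -0.0, 97.8]
contact_force: [-5.3, -0.2, 11.7]
grip_width: 0.0259
```

Emit:
send_rows(fingers=[-1,-1], translation=[[0,0,0.8],[0,0,0]], spin=[0,0])

```text
t: 19.35
eef_pos: [0.4566, 0.2336, 0.0431]
ee_rot: [180.0, -0.0, 97.8]
contact_force: [-2.9, 0.2, 7.2]
grip_width: 0.0255
```

```bash
python3 - <<'E'
from h import *
snap('side','side16.png',crop=(170,190,300,290),scale=6)
snap('wrist','w16.png',scale=1.5)
E
```

View pics/side16.png

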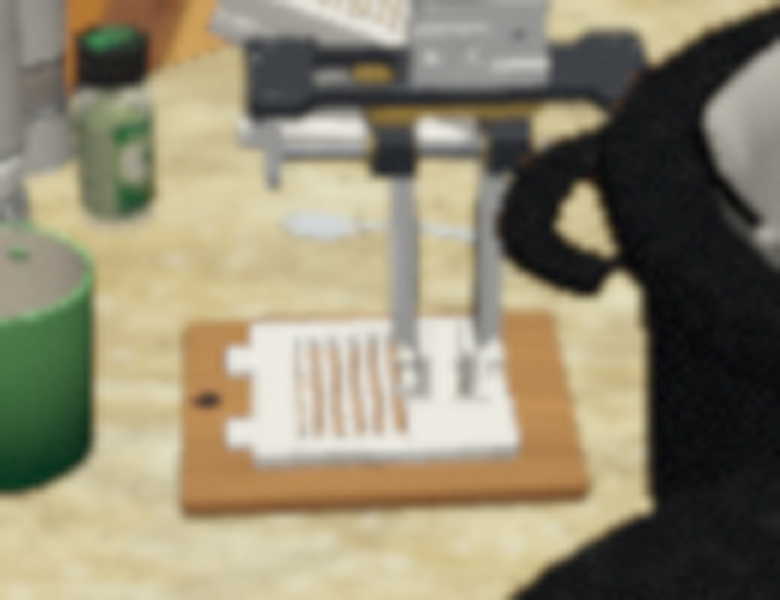

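View pics/w16.png

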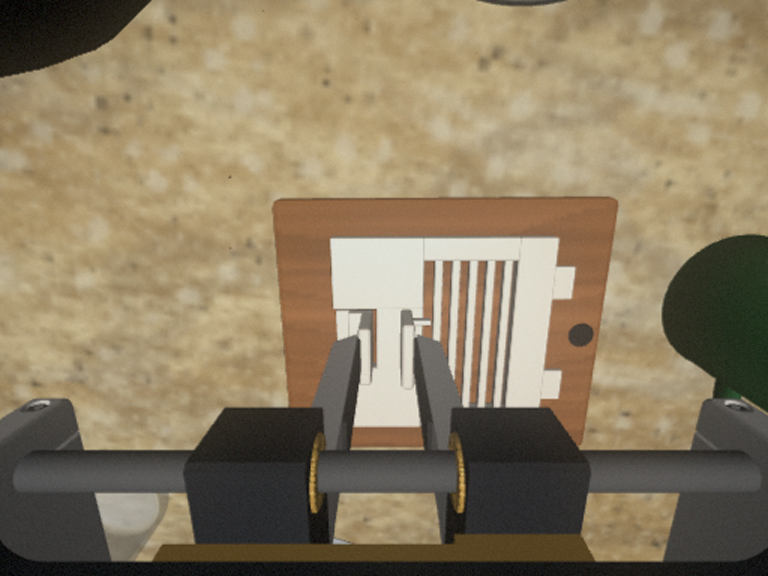

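Emit:
send_rows(fingers=[-1,-1], translation=[[0,0,0],[0,0,0]], spin=[0,0], force=20)

```text
t: 19.7
eef_pos: [0.4568, 0.2335, 0.0427]
ee_rot: [180.0, -0.0, 97.8]
contact_force: [-0.9, -0.1, 2.7]
grip_width: 0.0265
```

Emit:
send_rows(fingers=[-1,-1], translation=[[0,0,0],[0,0,0]], spin=[0,0], force=12)

```text
t: 19.95
eef_pos: [0.4567, 0.2334, 0.0426]
ee_rot: [180.0, -0.0, 97.8]
contact_force: [0.5, 0.4, 0.9]
grip_width: 0.0321
```

Emit:
send_rows(fingers=[-1,-1], translation=[[0,0,0],[0,0,0]], spin=[0,0], force=6)

```text
t: 20.2
eef_pos: [0.4566, 0.2334, 0.0426]
ee_rot: [180.0, 0.0, 97.8]
contact_force: [0.7, -0.4, 0.1]
grip_width: 0.0337
```

Emit:
send_rows(fingers=[-0.2,-0.1,0.1,0.1], translation=[[0,0,0],[0,0,0],[0,0,0],[0,0,0]], spin=[0,0,0,0])

```text
t: 20.7
eef_pos: [0.4564, 0.2334, 0.0427]
ee_rot: [-180.0, 0.0, 97.8]
contact_force: [-0.2, 0.0, 0.4]
grip_width: 0.0514
```

Emit:
send_rows(fingers=[0.1,0.1,0.1,0.1,0.1,0.1], translation=[[0,0,5],[0,0,15],[0,0,30],[0,0,40],[0,0,40],[0,0,0]], spin=[0,0,0,0,0,0])

```text
t: 21.45
eef_pos: [0.4598, 0.2345, 0.1781]
ee_rot: [179.4, -0.1, 97.8]
contact_force: [0.4, -1.0, -0.7]
grip_width: 0.052
```

```bash
python3 - <<'E'
from h import *
s=r.observe(); print(s['t'],s['eef_pos'],s['contact_force'],s['grip_width'])
np.savez('w17cal.npz',**r.get_calibration('wrist'))
snap('side','side17.png',crop=(140,130,320,290),scale=4)
snap('wrist','w17.png',scale=1.5)
E
```

```text
21.45 [0.45980214 0.2345473  0.17810075] [ 0.37447029 -1.04686572 -0.72298101] 0.0520173012220614
```

View pics/side17.png

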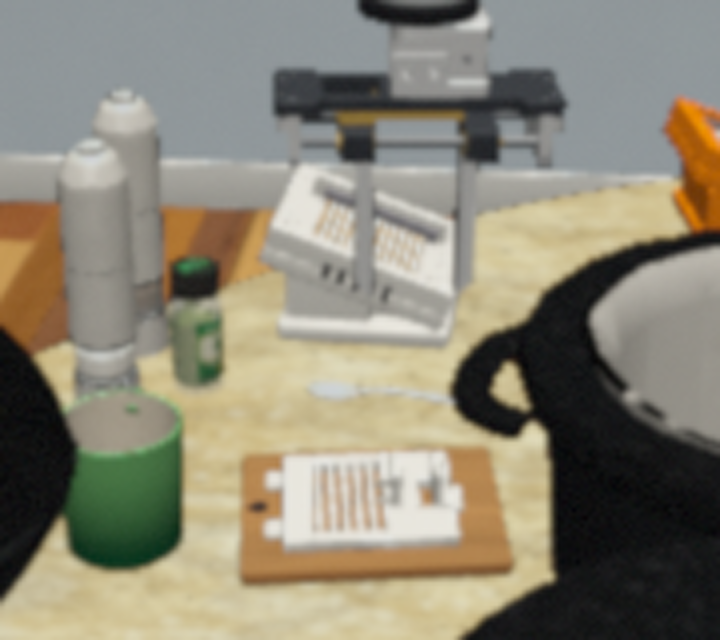

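View pics/w17.png

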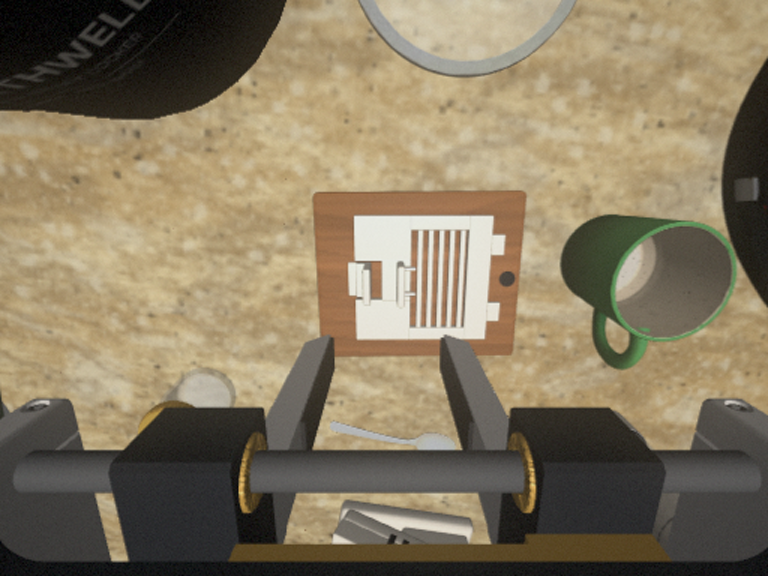

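```bash
python3 - <<'E'
from fit import *
cal=dict(np.load('w17cal.npz'))
q=lambda u,v:((u+.5)/1.5-.5,(v+.5)/1.5-.5)
B=np.array([onz(cal,*q(*p),.014) for p in [(314,193),(526,191),(513,354),(322,355)]])
C=np.array([onz(cal,*q(*p),.022) for p in [(355,216),(493,216),(485,340),(357,338)]])
c0=B.mean(0);d=B[1]-B[0];a=np.arctan2(d[1],d[0]);R=np.array([[np.cos(a),np.sin(a)],[-np.sin(a),np.cos(a)]])
print(c0,C.mean(0),R@(C.mean(0)-c0)[:2],[np.linalg.norm(B[i]-B[(i+1)%4]).round(3) for i in range(4)],[np.linalg.norm(C[i]-C[(i+1)%4]).round(3) for i in range(4)])
s=r.observe();print(s['t'],s['qd'].round(2))
E
```

```text
[0.48911875 0.2376797  0.014     ] [0.49162888 0.23795113 0.022     ] [ 2.52293090e-03 -9.61533556e-05] [np.float64(0.177), np.float64(0.148), np.float64(0.179), np.float64(0.147)] [np.float64(0.115), np.float64(0.111), np.float64(0.116), np.float64(0.109)]
21.55 [-0.04  1.67  2.01 -0.11 -0.03 -0.07]
```

Emit:
send_rows(fingers=[0.1,0.1], translation=[[0,0,0],[0,0,0]], spin=[0,0])

```text
t: 21.8
eef_pos: [0.4554, 0.2331, 0.1713]
ee_rot: [-179.8, 0.0, 97.8]
contact_force: [-0.8, -0.8, -1.6]
grip_width: 0.0516
```

```bash
python3 - <<'E'
from h import *
s=r.observe(); print(s['t'],s['contact_force']); print(r.sign_off())
E
```

```text
21.8 [-0.83926348 -0.82542572 -1.57960072]
the job is handed in; nothing more can be done
None
```

The vent cover is off the white air cleaner and lies flat, vent side up, on the middle of the chopping board. I handed the job in at 21.8 s; the sign-off gave no verdict.

- **Squeeze:** I raised the grip by degrees. The tab stopped at about 26 N (no further movement at 28 or 30 N), and I held 30 N until the cover was on the board.
- **Swing and draw-out:** I swung the latch end up about 27° by eye; the last fitted reading was 22.6°, before the final lift. The cover then drew out along its own length. Forces read at the stops stayed under about 6 N.
- **Placing:** The hinge end touched the board first. I pressed the cover flat with up to about 12 N, eased the grip off in steps, and the tab sprang back to its full 34 mm.

**Last checks:**
- The cover's middle was about 2.5 mm from the board's middle.
- The gripper was clear at 0.17 m above the table.
- The last pictures showed the mug, mills, spice jar and teaspoon standing where they were; I judged this by eye. I kept away from the orange look-alike throughout.
- The camera fits ran about 4 mm low in height, so I used the force readings to judge the touchdown.

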